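# Load the hardness-tester tray, sweep it and lock it

### The job

Load every steel test block from the bench into the specimen tray, each lying flat with its polished face up, so that nothing stands above the rim: tall blocks fit only the deep bay, low ones fit either. When all are in, draw the sweep gauge by its handle right over the tray to its end stop to check that nothing catches, and slide it back to its parked position at the far end. Last, turn the cam lever through its quarter turn to the end stop to lock the tray; do not disturb the jar, mug or caliper case.

Things in the scene. Friction and masses are not known exactly. Their poses are not given: they have to be found in the camera images.
- tall1: Tall steel test block: dark rectangular bar with a bright polished upper face with three tiny indents, 34 mm tall, 60 mm long along its y, 32 mm wide along its x, about 0.5 kg. Origin at the centre of its underside, z up through the polished face. 4 or 5 of the six blocks (the rest absent, None) start face up on a black mat at the robot's right.
- tall2: Tall steel test block: dark rectangular bar with a bright polished upper face with three tiny indents, 34 mm tall, 60 mm long along its y, 32 mm wide along its x, about 0.5 kg. Origin at the centre of its underside, z up through the polished face. 4 or 5 of the six blocks (the rest absent, None) start face up on a black mat at the robot's right.
- low1: Low steel test block: dark rectangular bar with a bright polished upper face with three tiny indents, 22 mm tall, 60 mm long along its y, 32 mm wide along its x, about 0.32 kg. Origin at the centre of its underside, z up through the polished face. 4 or 5 of the six blocks (the rest absent, None) start face up on a black mat at the robot's right.
- low2: Low steel test block: dark rectangular bar with a bright polished upper face with three tiny indents, 22 mm tall, 60 mm long along its y, 32 mm wide along its x, about 0.32 kg. Origin at the centre of its underside, z up through the polished face. 4 or 5 of the six blocks (the rest absent, None) start face up on a black mat at the robot's right.
- low3: Low steel test block: dark rectangular bar with a bright polished upper face with three tiny indents, 22 mm tall, 60 mm long along its y, 32 mm wide along its x, about 0.32 kg. Origin at the centre of its underside, z up through the polished face. 4 or 5 of the six blocks (the rest absent, None) start face up on a black mat at the robot's right.
- low4: Low steel test block: dark rectangular bar with a bright polished upper face with three tiny indents, 22 mm tall, 60 mm long along its y, 32 mm wide along its x, about 0.32 kg. Origin at the centre of its underside, z up through the polished face. 4 or 5 of the six blocks (the rest absent, None) start face up on a black mat at the robot's right.
- tray: Fixed aluminium tray; origin on the bench (z = 0) under its middle, x along its length away from the robot, y left, z up. Rim 46 mm above the bench. Inside 136 mm wide (y -68 to 68), walls 8 mm. Blocks lie flat with their length along y, side by side along x, between two ledges 6 mm above the floor (from y -42 and 42 out to the walls) that leave room for fingers. Partition at x -22 to -16 mm.
- deep_bay (a point): Middle of the floor of the deep bay, nearest the robot: tray x -98 to -22 mm, floor 8 mm above the bench (38 mm below the rim), room for two blocks, tall or low; two low blocks on top of each other would protrude.
- shallow_bay (a point): Middle of the floor of the shallow bay, beyond the rim-high partition: tray x -16 to 98 mm, floor 20 mm above the bench (26 mm below the rim), room for three low blocks side by side; a tall block would protrude 8 mm.
- gauge (a joint): Sweep gauge: a steel bar across the tray, 188 mm long, that slides along the guide rails with its underside 2 mm above the rim, so it catches on anything that protrudes. 0 = parked beyond the far end (tray x = 135 mm), grows (m) as it is drawn towards the robot along the tray's -x to its end stop at 0.235, over the near wall. Stays where it is left; about 1.5 N of friction plus 6 N per m/s of drag.
- gauge_grip (a point): Middle of the gauge's black upright handle (18 mm along the tray's x, 26 mm along its y, 36 mm tall, from 58 to 94 mm above the bench) on the middle of the bar.
- cam (a joint): Cam lever that locks the tray, on the left of the tray, turning about an upright axis at tray x = 0, y = 116 mm. 0 = open, lever pointing along the tray's +y (left); grows (rad) as it turns counter-clockwise seen from above, towards the robot, to its end stop at 1.571 (locked), pointing along the tray's -x. Starts at 0 to 0.4. Stays where it is left; about 1.2 N at the knob.
- cam_knob (a point): On the axis of the lever's upright round black knob (22 mm diameter, from 40 to 82 mm above the bench), 64 mm above the bench and 100 mm from the lever's axis.
- jar: Bystander: amber glass jar, 60 mm diameter, 100 mm tall, origin at the centre of its underside.
- mug: Bystander: white mug, 76 mm diameter, 90 mm tall, origin at the centre of its underside.
- caliper_case: Bystander: flat black caliper case, 75 x 160 x 26 mm, origin at the centre of its underside.
There are look-alikes about, which are no part of the job. What is shaped like the tall1 but orange is not meant. Leave any blue look-alike of the low2 alone.

How it is judged:
By the outcome, as a careful person would: the job done as asked, in the order asked, and still so for the second after the job is handed in, with the robot touching nothing.
Of tall1, tall2, low1, low2, low3, low4 only 4 to 5 are there at a start; the rules pass over those that are not, and their reading is None.
At some moment in a run one of tall1, tall2, low1, low2, low3, low4 may be knocked a few centimetres aside while the robot is not near it.
It also fails if it takes over 210 s, if anything falls off the work surface, if the arm or the gripper's body presses on something with over 40 N, if the wrist force passes 120 N, or if a joint passes its speed limit or range.

### The arm

A 6-joint arm with a two-finger parallel gripper is mounted at the origin on the work surface. World frame = base frame: x ahead of the robot, y to its left, z up, the work surface at z = 0. Lengths are in mm, angles in rad, forces in N, time in s.
With the tool pointing down it reaches from about 375 to 900 mm from the base axis. Payload 3.1 kg.
Tool frame: the origin (TCP) lies at the very end of the fingers, on their centre line; the grasp point (between the pads) lies 19 mm behind it; z points along the fingers, y is the line along which they close (so a half turn about z gives the same grasp; the last joint's range is limited). The gripper opens to 85 mm and grips with 20 to 120 N. Pads are 22 mm wide; open, the fingers measure 114 mm over their backs; the gripper's body (76 mm by 85 mm) begins 54 mm behind the grasp point. The pads swing forward as they close: fully open they stand 13 mm farther back than shut.
Start: joints at [1.131, 0.527, 1.433, -0, 1.181, -0.178], TCP at [161.118, 603.852, 231.31] pointing down, gripper open.
Joint ranges: [-3.08, 3.08], [-0.75, 2.2], [0.22, 2.44], [-1.43, 4.57], [0, 2.65], [-2.85, 2.85]. Speed limits (rad/s): [2.79, 2.79, 3.14, 3.14, 3.14, 3.14].

### API

Orientations are given as a rotation vector (axis times angle).
In Python, from station import readout, viewer, arm gives the robot as it stands.
- The arm moves only by the shell command python3 -m crank 'ROWS' [OPENING]. ROWS is JSON, a list of rows, each an object of numbers: "x", "y", "z": the shift along the tool's x, y, z in m; "rx", "ry", "rz": the turn, a rotation vector about the tool's x, y, z in degrees. A call has 1 to 5 rows; each row shifts and turns the commanded pose from where the row before left it, along the tool's axes as they then stand; what a row does not reach is not made up. A row lasts 1/10 s, in which the tool goes at most 50 mm and 8.59 degrees, less where a joint would pass 70% of its speed; a pose out of reach is approached as far as the arm can. A call with a gripper value outside its range is refused whole. OPENING is the opening, from 0 (shut) to 1 (fully open), set as the call begins (- or left out, the last holds). The fingers move at their own pace and stop on an object; the grip force is fixed at half the most. Time passes only in rows, so rows that do not move let the fingers close. It gives the time, the measured TCP pose, the force, the opening and the grip force at its end, in the units of the state.
- readout.get_state(): the state, without advancing time (a new reading comes with each control period).
- viewer.grab_frame(name): name is "scene" or "top" or "wrist"; returns (picture, depth): 420x560x3 uint8, red, green, blue; 420x560 float32, mm along the optical axis (not along the pixel's ray), 0 where there is no reading.
- viewer.camera_params(name): a dict with "vfov" (degrees; the focal length in pixels is half the picture's height over the tangent of half this angle, whatever the lens; pixels are square), "cx", "cy" (the principal point, pixels), "D" ([k1, k2, p1, p2, k3] as OpenCV has them; the pictures are not rectified), "extrinsics" (4x4, takes a point from camera to world coordinates). Camera axes: x right, y down, z forward; pixel columns grow to the right and rows downward; lengths in mm; the calibration is good to about 2 mm. A picture is of the moment at which its call begins: read the wrist's pose just before it. camera_params takes no time and is no camera call; for the wrist camera it gives the pose at the moment of the call.
- arm.finish_job(): hands the job in; it is judged then, once.
The state is a dict: "t": time; "q": joint angles; "joint_velocities": joint speeds; "joint_torque": joint torques, N m; "eef_pos": TCP position; "tcp_rot": TCP orientation; "ft_force": force on the tool from outside, world axes, zero at the start; "wrist_torque": the same for the moment, N m; "finger_gap": finger opening in mm; "grasp_force": force on a finger pad.
Only numpy, scipy, OpenCV 4.12 (cv2) and the standard library are available. Lean on these libraries where they do the work, as an engineer would, in place of code of your own. Each camera call takes 0.05 s, during which the arm holds its last target. There are 200 camera calls.

## Working session

There is one attempt and no reset: what is moved stays moved. The work goes in short steps, Python scripts to look and compute and a shell command to move; the robot and the scene stay as the last step left them, time stands still between calls to the robot, and variables do not carry over. Pictures are saved under pics/ and viewed, at most 14 in all, crops included, and the job is handed in when it is done.

```bash
ls; mkdir -p pics; python3 - <<'E'
from station import readout, viewer, arm
import cv2,numpy as np
print(readout.get_state())
for n in ("scene","top"):
    p,d=viewer.grab_frame(n); cv2.imwrite(f"pics/{n}0.png",p[:,:,::-1]); np.savez(f"/tmp/{n}0.npz",p=p,d=d)
    print(n,viewer.camera_params(n))
E
```

```text
pics
{'t': 0.0, 'q': array([ 1.13150077e+00,  5.28451253e-01,  1.43392073e+00,  6.74999598e-06,
        1.18140099e+00, -1.78467928e-01]), 'joint_velocities': array([ 3.43968335e-04, -6.25633347e-05,  1.20539367e-03, -7.70464861e-04,
       -1.21157003e-03,  1.31610870e-03]), 'joint_torque': array([ 1.83775983e-04, -4.42355525e+01, -1.78025311e+01, -1.72101140e-04,
        8.35634535e-03,  3.99728080e-06]), 'eef_pos': array([160.81197929, 603.20658511, 230.33692564]), 'tcp_rot': array([-0.40846351, -3.11424949,  0.00325908]), 'ft_force': array([ 0.86388549, -0.01230513,  0.62061897]), 'wrist_torque': array([-0.04943435,  0.05238079, -0.02862063]), 'grasp_force': 0.0, 'finger_gap': 85.41375672368123}
scene {'vfov': 50.69551311902369, 'cx': 274.25408301219545, 'cy': 199.1369368724685, 'D': array([-0.042134,  0.      ,  0.      ,  0.      ,  0.      ]), 'extrinsics': array([[ 1.72606782e-01,  7.08433552e-01, -6.84345528e-01,
         1.26430740e+03],
       [ 9.84879459e-01, -1.34576434e-01,  1.09094617e-01,
        -1.35484772e+02],
       [-1.48104938e-02, -6.92828324e-01, -7.20950458e-01,
         8.53523800e+02],
       [ 0.00000000e+00,  0.00000000e+00,  0.00000000e+00,
         1.00000000e+00]])}
top {'vfov': 46.67852023661323, 'cx': 271.0203854000096, 'cy': 210.0942755760045, 'D': array([-0.16430157,  0.        ,  0.        ,  0.        ,  0.        ]), 'extrinsics': array([[ 6.98987977e-03, -9.82411303e-01,  1.86598962e-01,
         3.17612827e+02],
       [-9.99946326e-01, -8.29401807e-03, -6.20921191e-03,
        -2.94056029e+01],
       [ 7.64765512e-03, -1.86545545e-01, -9.82416548e-01,
         1.18806975e+03],
       [ 0.00000000e+00,  0.00000000e+00,  0.00000000e+00,
         1.00000000e+00]])}
```

View pics/top0.png

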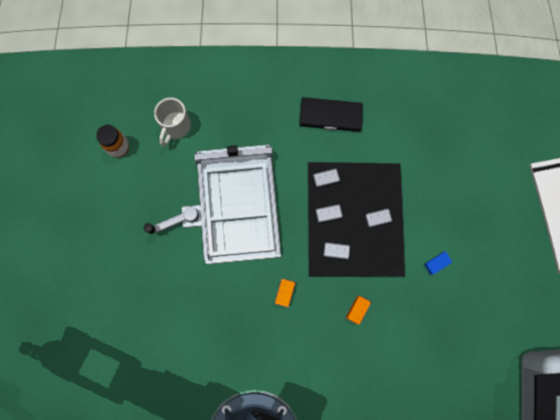

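View pics/scene0.png

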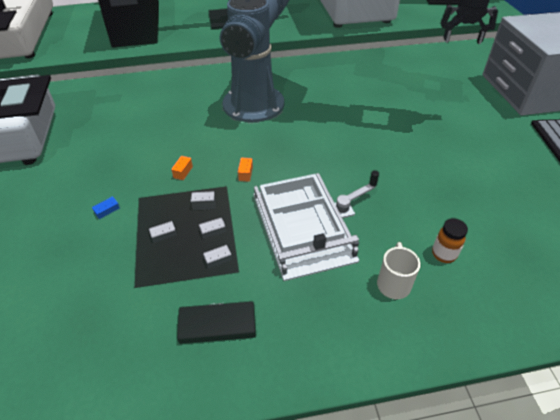

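Top view: four bright blocks on the black mat at (326,178), (329,213), (378,217), (337,251). The orange pair (285,292), (358,310) and the blue one (438,263) are look-alikes, not meant. The tray centre is near (240,208), the gauge handle (232,151), the cam knob (150,228). The mug (172,118), jar (112,140) and case (331,115) are bystanders.

```bash
cat > h.py <<'E'
from station import readout, viewer, arm
import cv2,numpy as np
from scipy.spatial.transform import Rotation as R
def K(c): f=210/np.tan(np.radians(c['vfov']/2)); return np.array([[f,0,c['cx']],[0,f,c['cy']],[0,0,1.]])
def rays(c,px):
    u=cv2.undistortPoints(np.array(px,float).reshape(-1,1,2),K(c),c['D']).reshape(-1,2)
    return np.c_[u,np.ones(len(u))]
def plane(c,px,z):
    T=c['extrinsics']; r=rays(c,px)@T[:3,:3].T; o=T[:3,3]
    return o+r*((z-o[2])/r[:,2])[:,None]
def bydepth(c,px,d):
    T=c['extrinsics']; px=np.array(px); dd=d[px[:,1].astype(int),px[:,0].astype(int)]
    return (rays(c,px)*dd[:,None])@T[:3,:3].T+T[:3,3]
def blocks(p,c,d,roi,lo=110,amin=100):
    """bright grey blobs in roi (x0,y0,x1,y1): (pixel centre, contour, height by depth)"""
    m=((p.min(2)>lo)).astype(np.uint8); k=np.zeros_like(m); x0,y0,x1,y1=roi; k[y0:y1,x0:x1]=1
    m=cv2.morphologyEx(m*k,cv2.MORPH_CLOSE,np.ones((5,5),np.uint8))
    out=[]
    for q in cv2.findContours(m,cv2.RETR_EXTERNAL,cv2.CHAIN_APPROX_NONE)[0]:
        if cv2.contourArea(q)<amin: continue
        mm=np.zeros_like(m); cv2.drawContours(mm,[q],-1,1,-1); mm=cv2.erode(mm,np.ones((5,5)))
        ys,xs=np.nonzero(mm); ok=d[ys,xs]>0
        z=np.median(bydepth(c,np.c_[xs,ys][ok],d)[:,2]) if ok.any() else np.nan
        out.append((q,z))
    return out
def rect(c,q,z):
    w=plane(c,q.reshape(-1,2),z)[:,:2].astype(np.float32)
    (cx,cy),(a,b),ang=cv2.minAreaRect(w)
    if a<b: a,b,ang=b,a,ang+90
    return cx,cy,a,b,(ang+90)%180-90   # ang: direction of the long side, deg from world x
E
python3 - <<'E'
from h import *
for n,roi in (("top",(308,163,404,277)),("scene",(138,190,236,275))):
    f=np.load(f"/tmp/{n}0.npz"); p,d=f['p'],f['d']; c=viewer.camera_params(n)
    for q,z in blocks(p,c,d,roi,lo=110,amin=60):
        M=cv2.moments(q); print(n,round(M['m10']/M['m00']),round(M['m01']/M['m00']),'z',round(z,1),np.round(rect(c,q,z if z>10 else 25),1))
    if n=="top":
        px=[(360,190),(360,150),(240,190),(240,235),(232,151),(150,228),(280,255),(208,261),(198,155),(271,149)]
        for a,b in zip(px,bydepth(c,px,d)): print(a,np.round(b))
E
```

```text
top 336 250 z 35.1 [ 440.5 -193.4   59.1   31.3   83.1]
top 378 217 z 23.3 [ 523.2 -300.6   58.6   30.6  -75.7]
top 329 213 z 22.9 [ 533.5 -177.5   59.2   31.2  -77.4]
top 326 177 z 23.3 [ 623.2 -172.8   59.    31.2  -76. ]
(360, 190) [ 596. -260.    4.]
(360, 150) [ 702. -264.    1.]
(240, 190) [589.  40.  22.]
(240, 235) [478.  38.  14.]
(232, 151) [666.  56.  94.]
(150, 228) [483. 244.  81.]
(280, 255) [431. -59.  11.]
(208, 261) [415. 115.   8.]
(198, 155) [667. 142.  58.]
(271, 149) [684. -35.  55.]
scene 217 254 z 21.6 [ 622.9 -172.3   59.7   32.9  -75.5]
scene 162 229 z 21.4 [ 522.8 -299.6   59.3   32.9  -75.6]
scene 212 225 z 21.6 [ 533.2 -177.1   59.9   33.1  -78. ]
scene 202 196 z 33.8 [ 440.  -193.8   58.1   33.    83.7]
```

Four blocks: one tall (top z≈35) at (440,-193), and three low at (523,-300), (533,-177) and (623,-172). Next is the tray pose from the rim heights, plus a wrist view.

```bash
cat >> h.py <<'E'
def go(x,y,z,yaw=None):
    """print the tool-frame turn (deg) and shift (m) to TCP target; yaw = world direction (deg) of the tool's closing axis y"""
    s=readout.get_state(); Rm=R.from_rotvec(s['tcp_rot']); ty=Rm.apply([0,1,0]); cur=np.degrees(np.arctan2(ty[1],ty[0]))
    tz=Rm.apply([0,0,1]); rz=0
    if yaw is not None: rz=-((yaw-cur+90)%180-90)
    R2=Rm*R.from_rotvec([0,0,np.radians(rz)])
    sh=R2.inv().apply(np.array([x,y,z])-s['eef_pos'])/1000
    print('pos',np.round(s['eef_pos'],1),'ydir',round(cur,1),'tilt',np.round(tz,3),'q6',round(s['q'][5],2),'-> rz',round(rz,1),'shift',np.round(sh,4))
E
python3 - <<'E'
from h import *
for n in ("top","scene"):
    f=np.load(f"/tmp/{n}0.npz"); p,d=f['p'],f['d']; c=viewer.camera_params(n)
    ys,xs=np.nonzero(d>0); P=bydepth(c,np.c_[xs,ys],d)
    k=(abs(P[:,2]-46)<4)&(P[:,0]>400)&(P[:,0]<700)&(P[:,1]>-60)&(P[:,1]<150)
    m=np.zeros(d.shape,np.uint8); m[ys[k],xs[k]]=255; cv2.imwrite(f"pics/rim_{n}.png",m)
    N,l,st,ce=cv2.connectedComponentsWithStats(m); i=1+st[1:,4].argmax()
    Q=P[k][l[ys[k],xs[k]]==i]; print(n,len(Q),cv2.minAreaRect(Q[:,:2].astype(np.float32)))
    # handle / knob: dark points by height
    dark=p[ys,xs].max(1)<60
    for nm,a,b,box in (("handle",85,100,(620,720,20,90)),("knob",74,90,(440,540,180,290))):
        kk=dark&(P[:,2]>a)&(P[:,2]<b)&(P[:,0]>box[0])&(P[:,0]<box[1])&(P[:,1]>box[2])&(P[:,1]<box[3])
        print(n,nm,kk.sum(),np.round(P[kk].mean(0),1), np.round((P[kk].min(0)+P[kk].max(0))/2,1))
go(540,40,330)
E
```

```text
top 1085 ((537.4654541015625, 42.7867431640625), (213.47430419921875, 152.77670288085938), 5.872265338897705)
top handle 75 [669.5  56.2  93.9] [670.1  56.3  92. ]
top knob 51 [484.8 248.   82.3] [484.2 248.5  80.5]
scene 879 ((539.1288452148438, 44.50293731689453), (216.91221618652344, 152.75013732910156), 5.903331756591797)
scene handle 42 [678.4  56.3  90.1] [675.9  57.5  89.5]
scene knob 36 [489.4 248.6  80.2] [488.4 248.9  79. ]
pos [160.9 603.3 230.4] ydir 75.1 tilt [-0.001 -0.002 -1.   ] q6 -0.18 -> rz 0 shift [-0.5115 -0.4466 -0.0989]
```

```bash
R='python3 -m crank'
python3 -m crank '[{"x":-0.034,"y":-0.03,"z":-0.0065},{"x":-0.034,"y":-0.03,"z":-0.0065},{"x":-0.034,"y":-0.03,"z":-0.0065},{"x":-0.034,"y":-0.03,"z":-0.0065},{"x":-0.034,"y":-0.03,"z":-0.0065}]'
python3 -m crank '[{"x":-0.034,"y":-0.03,"z":-0.0065},{"x":-0.034,"y":-0.03,"z":-0.0065},{"x":-0.034,"y":-0.03,"z":-0.0065},{"x":-0.034,"y":-0.03,"z":-0.0065},{"x":-0.034,"y":-0.03,"z":-0.0065}]'
python3 -m crank '[{"x":-0.034,"y":-0.03,"z":-0.0065},{"x":-0.034,"y":-0.03,"z":-0.0065},{"x":-0.034,"y":-0.03,"z":-0.0065},{"x":-0.034,"y":-0.03,"z":-0.0065},{"x":-0.034,"y":-0.03,"z":-0.0065}]'
python3 -m crank '[{"rz":-7},{"rz":-7},{"rz":-7},{}]'
python3 - <<'E'
from h import *
go(440.3,-193.6,150,83.5); go(540,40,330,95.9)
c=viewer.camera_params("wrist"); p,d=viewer.grab_frame("wrist"); cv2.imwrite("pics/w1.png",p[:,:,::-1]); np.savez("/tmp/w1.npz",p=p,d=d)
print(np.round(c['extrinsics'],2),c['vfov'])
ys,xs=np.nonzero(d>0); P=bydepth(c,np.c_[xs,ys],d)
k=(abs(P[:,2]-46)<4)&(P[:,0]>400)&(P[:,0]<660)&(P[:,1]>-60)&(P[:,1]<140); print(k.sum(),cv2.minAreaRect(P[k][:,:2].astype(np.float32)))
E
```

```text
pos [160.9 603.3 230.4] ydir 75.1 tilt [-0.001 -0.002 -1.   ] q6 -0.18 -> rz -8.4 shift [-0.3679 -0.76    0.0816]
pos [160.9 603.3 230.4] ydir 75.1 tilt [-0.001 -0.002 -1.   ] q6 -0.18 -> rz -20.8 shift [-0.3191 -0.5994 -0.0989]
[[ 2.6000e-01  9.2000e-01  3.0000e-01  8.2920e+01]
 [ 9.7000e-01 -2.4000e-01 -8.0000e-02  6.2450e+02]
 [-0.0000e+00  3.2000e-01 -9.5000e-01  3.7522e+02]
 [ 0.0000e+00  0.0000e+00  0.0000e+00  1.0000e+00]] 58.03155644955811
0 ((0.0, 0.0), (0.0, 0.0), 0.0)invalid input at $[0]: expected keys x, y, z, rx, ry, rz
invalid input at $[0]: expected keys x, y, z, rx, ry, rz
invalid input at $[0]: expected keys x, y, z, rx, ry, rz
invalid input at $[0]: expected keys x, y, z, rx, ry, rz
```

View pics/w1.png

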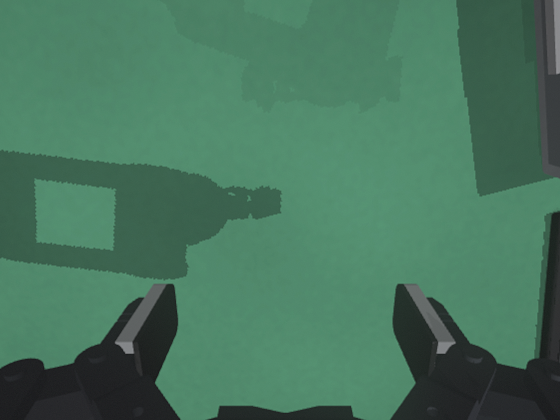

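The wrist view shows only bench, because the arm has not moved. Every row needs all six keys.

```bash
python3 -m crank '[{"x":-0.034,"y":-0.03,"z":-0.0065,"rx":0,"ry":0,"rz":0},{"x":-0.034,"y":-0.03,"z":-0.0065,"rx":0,"ry":0,"rz":0},{"x":-0.034,"y":-0.03,"z":-0.0065,"rx":0,"ry":0,"rz":0},{"x":-0.034,"y":-0.03,"z":-0.0065,"rx":0,"ry":0,"rz":0},{"x":-0.034,"y":-0.03,"z":-0.0065,"rx":0,"ry":0,"rz":0}]'
python3 -m crank '[{"x":-0.034,"y":-0.03,"z":-0.0065,"rx":0,"ry":0,"rz":0},{"x":-0.034,"y":-0.03,"z":-0.0065,"rx":0,"ry":0,"rz":0},{"x":-0.034,"y":-0.03,"z":-0.0065,"rx":0,"ry":0,"rz":0},{"x":-0.034,"y":-0.03,"z":-0.0065,"rx":0,"ry":0,"rz":0},{"x":-0.034,"y":-0.03,"z":-0.0065,"rx":0,"ry":0,"rz":0}]'
python3 -m crank '[{"x":-0.034,"y":-0.03,"z":-0.0065,"rx":0,"ry":0,"rz":0},{"x":-0.034,"y":-0.03,"z":-0.0065,"rx":0,"ry":0,"rz":0},{"x":-0.034,"y":-0.03,"z":-0.0065,"rx":0,"ry":0,"rz":0},{"x":-0.034,"y":-0.03,"z":-0.0065,"rx":0,"ry":0,"rz":0},{"x":-0.034,"y":-0.03,"z":-0.0065,"rx":0,"ry":0,"rz":0}]'
python3 - <<'E'
from h import *
go(440.3,-193.6,150,83.5); go(540,40,330,95.9)
c=viewer.camera_params("wrist"); p,d=viewer.grab_frame("wrist"); cv2.imwrite("pics/w2.png",p[:,:,::-1]); np.savez("/tmp/w2.npz",p=p,d=d)
print(np.round(c['extrinsics'],2)[:3])
ys,xs=np.nonzero(d>0); P=bydepth(c,np.c_[xs,ys],d)
k=(abs(P[:,2]-46)<4)&(P[:,0]>400)&(P[:,0]<660)&(P[:,1]>-60)&(P[:,1]<140); print(k.sum(),cv2.minAreaRect(P[k][:,:2].astype(np.float32)))
E
```

```text
t: 0.65
eef_pos: [287.2, 413.5, 263.9]
tcp_rot: [-0.408, -3.115, 0.001]
ft_force: [1.3, 0.1, 0.5]
finger_gap: 85.5
grasp_force: 0.0
t: 1.15
eef_pos: [412.8, 224.6, 296.5]
tcp_rot: [-0.408, -3.115, -0.0]
ft_force: [0.2, 1.1, -0.1]
finger_gap: 85.4
grasp_force: 0.0
t: 1.65
eef_pos: [538.3, 35.8, 328.9]
tcp_rot: [-0.409, -3.114, -0.0]
ft_force: [0.5, 0.5, -0.9]
finger_gap: 85.3
grasp_force: 0.0
pos [538.3  35.8 328.9] ydir 75.0 tilt [-0.  0. -1.] q6 -1.45 -> rz -8.5 shift [ 0.0714 -0.2391  0.1789]
pos [538.3  35.8 328.9] ydir 75.0 tilt [-0.  0. -1.] q6 -1.45 -> rz -20.9 shift [-0.0021  0.004  -0.0011]
[[ 2.6000e-01  9.2000e-01  3.0000e-01  4.6038e+02]
 [ 9.7000e-01 -2.4000e-01 -8.0000e-02  5.6800e+01]
 [ 0.0000e+00  3.2000e-01 -9.5000e-01  4.7370e+02]]
5621 ((546.0444946289062, 44.15703582763672), (242.834228515625, 178.08193969726562), 5.638835906982422)
```

View pics/w2.png

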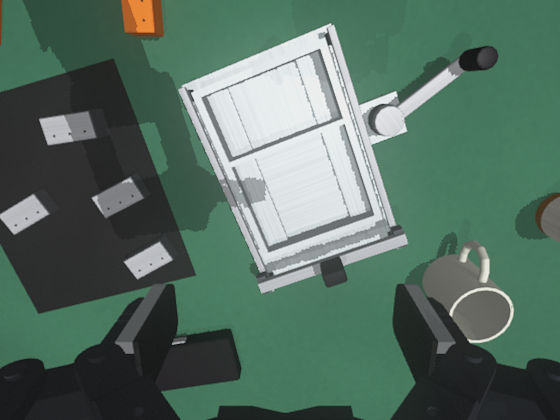

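The wrist view shows the whole tray: deep bay inner corners at about (203,98), (320,52), (339,119) and (231,161), the handle at (334,271), the knob at (478,58), and all four blocks on the mat. I'll fit the tray pose to the corners.

```bash
python3 - <<'E'
from h import *
f=np.load("/tmp/w2.npz"); p,d=f['p'],f['d']; c=viewer.camera_params("wrist")
px=[(203,98),(320,52),(339,119),(231,161)]; W=plane(c,px,46)[:,:2]; T=np.array([(-98,-68),(-98,68),(-22,68),(-22,-68)],float)
M,_=cv2.estimateAffinePartial2D(T,W); print('tray',M[:,2],np.degrees(np.arctan2(M[1,0],M[0,0])),np.hypot(M[0,0],M[1,0]), np.round(W-(T@M[:,:2].T+M[:,2]),1).tolist())
for q,z in blocks(p,c,d,(0,95,190,290),lo=100,amin=300): print(round(z,1),np.round(rect(c,q,z),1))
a=np.radians(5.9); A=np.array([[np.cos(a),-np.sin(a)],[np.sin(a),np.cos(a)]])
for x in (-78.5,-41.5,15,67,135): print(x,A@[x,0]+[538,43.5])
go(440.3,-193.6,150,83.5)
E
```

```text
Traceback (most recent call last):
cv2.error: OpenCV(4.12.0) /io/opencv/modules/calib3d/src/ptsetreg.cpp:1108: error: (-215:Assertion failed) count >= 0 && to.checkVector(2) == count in function 'estimateAffinePartial2D'
```

```bash
python3 - <<'E'
from h import *
f=np.load("/tmp/w2.npz"); p,d=f['p'],f['d']; c=viewer.camera_params("wrist")
px=[(203,98),(320,52),(339,119),(231,161)]; W=np.ascontiguousarray(plane(c,px,46)[:,:2]); T=np.array([(-98,-68),(-98,68),(-22,68),(-22,-68)],float)
M,_=cv2.estimateAffinePartial2D(T,W); print('tray',M[:,2],np.degrees(np.arctan2(M[1,0],M[0,0])),np.hypot(M[0,0],M[1,0]), np.round(W-(T@M[:,:2].T+M[:,2]),1).tolist())
for q,z in blocks(p,c,d,(0,95,190,290),lo=100,amin=300): print(round(z,1),np.round(rect(c,q,z),1))
a=np.radians(5.9); A=np.array([[np.cos(a),-np.sin(a)],[np.sin(a),np.cos(a)]])
for x in (-78.5,-41.5,15,67,135): print(x,A@[x,0]+[538,43.5])
go(440.3,-193.6,150,83.5)
E
```

```text
tray [547.30642438  35.62493371] 5.224530793099753 0.9770586461977185 [[-0.1, -0.8], [0.4, 0.1], [-1.7, -2.3], [-0.2, 0.6]]
27.5 [ 631.4 -180.6   58.6   30.6  -75.3]
27.5 [ 530.9 -308.6   60.2   30.5  -76.1]
26.8 [ 541.4 -185.5   58.3   29.4  -77.9]
38.3 [ 448.3 -201.3   57.7   30.2   83.3]
-78.5 [459.91582886  35.43078586]
-41.5 [496.71983309  39.23410972]
15 [552.92054226  45.04188805]
67 [604.64508875  50.38709996]
135 [672.28488031  57.37699247]
pos [544.1  29.5 330.1] ydir 74.8 tilt [ 0.007 -0.006 -1.   ] q6 -1.45 -> rz -8.7 shift [ 0.0793 -0.2324  0.1807]
```

```bash
python3 -m crank '[{"x":0,"y":0,"z":0,"rx":0,"ry":0,"rz":-8.5},{"x":0.01,"y":-0.029,"z":0.0225,"rx":0,"ry":0,"rz":0},{"x":0.01,"y":-0.029,"z":0.0225,"rx":0,"ry":0,"rz":0},{"x":0.01,"y":-0.029,"z":0.0225,"rx":0,"ry":0,"rz":0},{"x":0.01,"y":-0.029,"z":0.0225,"rx":0,"ry":0,"rz":0}]' >/dev/null
python3 -m crank '[{"x":0.01,"y":-0.029,"z":0.0225,"rx":0,"ry":0,"rz":0},{"x":0.01,"y":-0.029,"z":0.0225,"rx":0,"ry":0,"rz":0},{"x":0.01,"y":-0.029,"z":0.0225,"rx":0,"ry":0,"rz":0},{"x":0.01,"y":-0.029,"z":0.0225,"rx":0,"ry":0,"rz":0}]' >/dev/null
python3 -m crank '[{"x":0,"y":0,"z":0,"rx":0,"ry":0,"rz":0},{"x":0,"y":0,"z":0,"rx":0,"ry":0,"rz":0},{"x":0,"y":0,"z":0,"rx":0,"ry":0,"rz":0}]'
python3 - <<'E'
from h import *
c=viewer.camera_params("wrist"); p,d=viewer.grab_frame("wrist"); cv2.imwrite("pics/w3.png",p[:,:,::-1]); np.savez("/tmp/w3.npz",p=p,d=d)
for q,z in blocks(p,c,d,(0,0,560,280),lo=100,amin=600): print(cv2.boundingRect(q),round(z,1),np.round(rect(c,q,z),1))
c=viewer.camera_params("top"); p,d=viewer.grab_frame("top")
for q,z in blocks(p,c,d,(308,163,404,277),lo=110,amin=60): print(round(z,1),np.round(rect(c,q,z),1))
go(440.3,-193.6,12,83.5)
E
```

```text
t: 2.9
eef_pos: [432.8, -183.5, 149.3]
tcp_rot: [0.175, 3.136, -0.0]
ft_force: [0.3, -0.1, 0.4]
finger_gap: 85.7
grasp_force: 0.0
(232, 197, 82, 40) 36.4 [ 441.3 -193.1   57.7   29.8   83.6]
(443, 147, 117, 133) 15.9 [477.4 -15.6 112.4  85.9   6.3]
23.8 [ 532.1 -169.9   44.3   31.2  -76.7]
23.0 [ 623.3 -172.5   59.4   31.4  -75.1]
pos [ 433.1 -183.3  149.6] ydir 83.6 tilt [ 0.001 -0.001 -1.   ] q6 -2.1 -> rz 0.1 shift [-0.0081 -0.0093  0.1376]
```

View pics/w3.png

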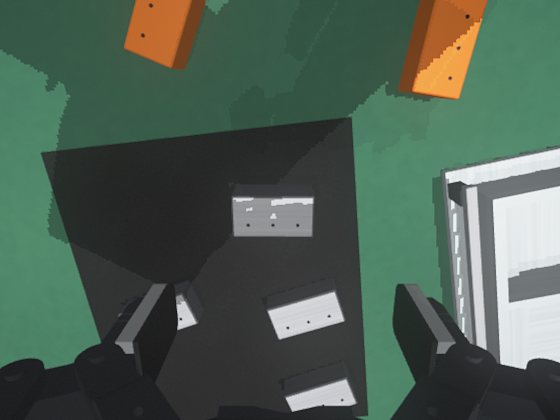

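The wrist view shows the steel block at (273,216), grey with three indents. It lies between the two orange look-alikes, (165,30) and (445,50), and the other low blocks. It fits tall1, and its position agrees at (441,-193). Now I grasp it.

```bash
python3 -m crank '[{"x":-0.008,"y":-0.009,"z":0.03,"rx":0,"ry":0,"rz":0},{"x":0,"y":0,"z":0.03,"rx":0,"ry":0,"rz":0},{"x":0,"y":0,"z":0.03,"rx":0,"ry":0,"rz":0},{"x":0,"y":0,"z":0.03,"rx":0,"ry":0,"rz":0},{"x":0,"y":0,"z":0.017,"rx":0,"ry":0,"rz":0}]'
python3 -m crank '[{"x":0,"y":0,"z":0,"rx":0,"ry":0,"rz":0},{"x":0,"y":0,"z":0,"rx":0,"ry":0,"rz":0},{"x":0,"y":0,"z":0,"rx":0,"ry":0,"rz":0},{"x":0,"y":0,"z":0,"rx":0,"ry":0,"rz":0},{"x":0,"y":0,"z":0,"rx":0,"ry":0,"rz":0}]' 0
python3 -m crank '[{"x":0,"y":0,"z":0,"rx":0,"ry":0,"rz":0},{"x":0,"y":0,"z":0,"rx":0,"ry":0,"rz":0},{"x":0,"y":0,"z":0,"rx":0,"ry":0,"rz":0},{"x":0,"y":0,"z":0,"rx":0,"ry":0,"rz":0}]'
```

```text
t: 3.5
eef_pos: [439.6, -192.8, 10.6]
tcp_rot: [-0.174, -3.136, -0.001]
ft_force: [-0.1, -0.7, -0.1]
finger_gap: 85.4
grasp_force: 0.0
t: 4.0
eef_pos: [439.8, -193.9, 12.7]
tcp_rot: [0.177, 3.135, -0.001]
ft_force: [0.7, 1.8, 1.7]
finger_gap: 58.7
grasp_force: 67.2
t: 4.4
eef_pos: [439.8, -193.9, 12.7]
tcp_rot: [0.177, 3.135, -0.001]
ft_force: [1.3, 2.9, 6.0]
finger_gap: 58.7
grasp_force: 67.7
```

```bash
python3 -m crank '[{"x":0,"y":0,"z":-0.03,"rx":0,"ry":0,"rz":0},{"x":0,"y":0,"z":-0.03,"rx":0,"ry":0,"rz":0},{"x":0,"y":0,"z":-0.03,"rx":0,"ry":0,"rz":0},{"x":0,"y":0,"z":-0.03,"rx":0,"ry":0,"rz":0},{"x":0,"y":0,"z":0,"rx":0,"ry":0,"rz":-6}]' >/dev/null
python3 -m crank '[{"x":0,"y":0,"z":0,"rx":0,"ry":0,"rz":-6.3},{"x":0,"y":0,"z":0,"rx":0,"ry":0,"rz":0}]'
python3 - <<'E'
from h import *
go(460.4,35.4,130,95.9)
E
```

```text
t: 5.1
eef_pos: [438.5, -193.6, 131.7]
tcp_rot: [0.16, -3.137, -0.001]
ft_force: [0.4, -0.1, -4.8]
finger_gap: 58.5
grasp_force: 69.0
pos [ 438.5 -193.6  131.7] ydir 95.8 tilt [-0.001  0.    -1.   ] q6 -2.32 -> rz -0.1 shift [-0.0453  0.2255  0.0017]
```

```bash
python3 -m crank '[{"x":-0.0075,"y":0.0375,"z":0,"rx":0,"ry":0,"rz":0},{"x":-0.0075,"y":0.0375,"z":0,"rx":0,"ry":0,"rz":0},{"x":-0.0075,"y":0.0375,"z":0,"rx":0,"ry":0,"rz":0},{"x":-0.0075,"y":0.0375,"z":0,"rx":0,"ry":0,"rz":0},{"x":-0.0075,"y":0.0375,"z":0,"rx":0,"ry":0,"rz":0}]'>/dev/null
python3 -m crank '[{"x":-0.0075,"y":0.0375,"z":0,"rx":0,"ry":0,"rz":0},{"x":0,"y":0,"z":0,"rx":0,"ry":0,"rz":0},{"x":0,"y":0,"z":0,"rx":0,"ry":0,"rz":0},{"x":0,"y":0,"z":0,"rx":0,"ry":0,"rz":0}]'
python3 - <<'E'
from h import *
go(460.4,35.4,70,95.9)
c=viewer.camera_params("wrist"); p,d=viewer.grab_frame("wrist"); cv2.imwrite("pics/w4.png",p[:,:,::-1]); np.savez("/tmp/w4.npz",p=p,d=d)
E
```

```text
t: 6.0
eef_pos: [460.9, 33.9, 131.5]
tcp_rot: [0.158, -3.137, 0.0]
ft_force: [-0.1, -0.2, -4.6]
finger_gap: 58.1
grasp_force: 69.0
pos [460.9  33.9 131.5] ydir 95.8 tilt [-0.001 -0.    -1.   ] q6 -1.84 -> rz -0.1 shift [0.0003 0.0015 0.0615]
```

View pics/w4.png

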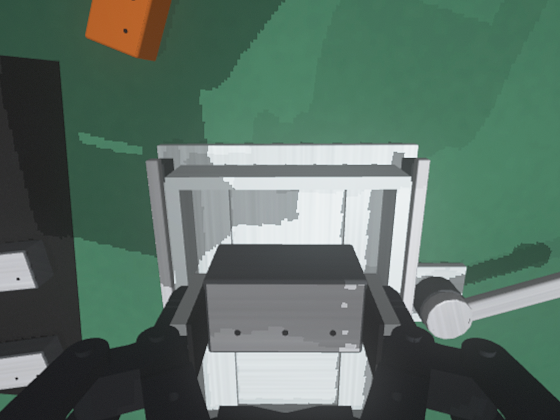

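The view shows tall1 held square over the deep bay: top face at rows 283–352, underside near edge at row 245, near tray rim at rows 168–189. I'll check the offset.

```bash
python3 - <<'E'
from h import *
c=viewer.camera_params("wrist"); t=np.array([538.5,43.5]); a=np.radians(5.9); A=np.array([[np.cos(a),np.sin(a)],[-np.sin(a),np.cos(a)]])
f=np.load("/tmp/w4.npz"); d=f['d']
print('block top z',np.median(bydepth(c,[(x,320) for x in range(240,330,5)],d)[:,2]))
def tr(px,z): return np.round((plane(c,px,z)[:,:2]-t)@A.T,1)
print('rim outer/inner',tr([(290,166),(290,189),(180,189),(400,189)],46).tolist())
print('block under near edge',tr([(222,245),(352,245)],120).tolist(),'top',tr([(208,283),(363,283),(208,352),(363,352)],154).tolist())
for i in range(160,200,3): print(i,np.round(bydepth(c,[(290,i)],d)[0],0),end=' ')
E
```

```text
block top z 155.14287871197803
rim outer/inner [[-111.5, 1.5], [-96.9, 1.5], [-97.0, -67.7], [-96.7, 70.7]]
block under near edge [[-90.9, -30.0], [-90.7, 28.3]] top [[-90.7, -29.8], [-90.5, 26.6], [-60.5, -31.8], [-60.3, 28.5]]
160 [430.  34.  11.] 163 [433.  35.  10.] 166 [434.  35.  14.] 169 [434.  34.  25.] 172 [434.  34.  33.] 175 [434.  34.  42.] 178 [434.  34.  48.] 181 [436.  34.  48.] 184 [438.  35.  48.] 187 [440.  35.  48.] 190 [452.  37.  11.] 193 [455.  37.  10.] 196 [456.  37.  12.] 199 [459.  37.  10.]
```

```bash
python3 -m crank '[{"x":0.002,"y":0.0025,"z":0.025,"rx":0,"ry":0,"rz":0},{"x":0,"y":0,"z":0.025,"rx":0,"ry":0,"rz":0},{"x":0,"y":0,"z":0.02,"rx":0,"ry":0,"rz":0},{"x":0,"y":0,"z":0.015,"rx":0,"ry":0,"rz":0},{"x":0,"y":0,"z":0.01,"rx":0,"ry":0,"rz":0}]'
python3 -m crank '[{"x":0,"y":0,"z":0.01,"rx":0,"ry":0,"rz":0},{"x":0,"y":0,"z":0.004,"rx":0,"ry":0,"rz":0},{"x":0,"y":0,"z":0,"rx":0,"ry":0,"rz":0},{"x":0,"y":0,"z":0,"rx":0,"ry":0,"rz":0}]'
python3 -m crank '[{"x":0,"y":0,"z":0.001,"rx":0,"ry":0,"rz":0},{"x":0,"y":0,"z":0.001,"rx":0,"ry":0,"rz":0},{"x":0,"y":0,"z":0,"rx":0,"ry":0,"rz":0}]'
```

```text
t: 6.55
eef_pos: [458.9, 35.5, 35.7]
tcp_rot: [0.156, -3.137, -0.0]
ft_force: [-0.0, 0.2, -4.7]
finger_gap: 58.3
grasp_force: 68.9
t: 6.95
eef_pos: [459.2, 36.7, 23.2]
tcp_rot: [-0.16, 3.137, -0.0]
ft_force: [0.6, -0.5, -5.2]
finger_gap: 58.4
grasp_force: 68.9
t: 7.25
eef_pos: [458.9, 36.9, 21.0]
tcp_rot: [-0.161, 3.137, -0.0]
ft_force: [-0.3, 0.1, -5.6]
finger_gap: 58.6
grasp_force: 68.9
```

```bash
python3 -m crank '[{"x":0,"y":0,"z":0.0007,"rx":0,"ry":0,"rz":0},{"x":0,"y":0,"z":0.0005,"rx":0,"ry":0,"rz":0},{"x":0,"y":0,"z":0,"rx":0,"ry":0,"rz":0}]'
python3 -m crank '[{"x":0,"y":0,"z":0,"rx":0,"ry":0,"rz":0},{"x":0,"y":0,"z":0,"rx":0,"ry":0,"rz":0},{"x":0,"y":0,"z":0,"rx":0,"ry":0,"rz":0},{"x":0,"y":0,"z":0,"rx":0,"ry":0,"rz":0}]' 1
python3 -m crank '[{"x":0,"y":0,"z":-0.01,"rx":0,"ry":0,"rz":0},{"x":0,"y":0,"z":-0.025,"rx":0,"ry":0,"rz":0},{"x":0,"y":0,"z":-0.04,"rx":0,"ry":0,"rz":0},{"x":0,"y":0,"z":-0.04,"rx":0,"ry":0,"rz":0},{"x":0,"y":0,"z":0,"rx":0,"ry":0,"rz":0}]'
python3 - <<'E'
from h import *
c=viewer.camera_params("top"); p,d=viewer.grab_frame("top"); cv2.imwrite("pics/top1.png",p[:,:,::-1])
for q,z in blocks(p,c,d,(308,163,404,277),lo=110,amin=60): print(round(z,1),np.round(rect(c,q,z),1))
c=viewer.camera_params("scene"); p,d=viewer.grab_frame("scene")
for q,z in blocks(p,c,d,(138,190,236,275),lo=110,amin=60): print(round(z,1),np.round(rect(c,q,z),1))
go(533.4,-177.3,130,102.3)
E
```

```text
t: 7.55
eef_pos: [459.0, 36.9, 20.7]
tcp_rot: [-0.161, 3.136, -0.0]
ft_force: [-1.0, -0.0, 6.6]
finger_gap: 58.9
grasp_force: 70.5
t: 7.95
eef_pos: [459.0, 36.8, 19.6]
tcp_rot: [-0.16, 3.137, -0.0]
ft_force: [0.1, -0.1, -0.4]
finger_gap: 85.2
grasp_force: 0.0
t: 8.45
eef_pos: [462.0, 36.5, 139.3]
tcp_rot: [-0.16, 3.127, -0.004]
ft_force: [0.8, 0.3, -0.2]
finger_gap: 85.3
grasp_force: 0.0
22.7 [ 523.6 -300.6   60.1   32.4  -75.8]
22.2 [ 533.6 -177.6   60.5   32.5  -78.1]
23.6 [ 623.4 -172.9   60.7   32.6  -76.2]
21.5 [ 623.  -172.2   59.7   33.3  -75.7]
21.6 [ 522.9 -299.6   59.3   32.9  -75.6]
21.7 [ 533.1 -176.9   60.1   33.3  -77.6]
pos [459.3  36.8 135.9] ydir 95.9 tilt [ 0.003 -0.001 -1.   ] q6 -1.84 -> rz -6.4 shift [-0.0268 -0.225   0.0062]
```

```bash
python3 -m crank '[{"x":0,"y":0,"z":0,"rx":0,"ry":0,"rz":-6.4},{"x":-0.0067,"y":-0.045,"z":0,"rx":0,"ry":0,"rz":0},{"x":-0.0067,"y":-0.045,"z":0,"rx":0,"ry":0,"rz":0},{"x":-0.0067,"y":-0.045,"z":0,"rx":0,"ry":0,"rz":0},{"x":-0.0067,"y":-0.045,"z":0,"rx":0,"ry":0,"rz":0}]'>/dev/null
python3 -m crank '[{"x":0,"y":-0.045,"z":0.03,"rx":0,"ry":0,"rz":0},{"x":0,"y":0,"z":0.02,"rx":0,"ry":0,"rz":0},{"x":0,"y":0,"z":0,"rx":0,"ry":0,"rz":0},{"x":0,"y":0,"z":0,"rx":0,"ry":0,"rz":0}]'
python3 - <<'E'
from h import *
go(533.4,-177.3,4,102.3)
E
```

```text
t: 9.45
eef_pos: [530.4, -172.9, 85.4]
tcp_rot: [0.335, -3.12, -0.005]
ft_force: [-0.4, -0.7, 0.1]
finger_gap: 85.7
grasp_force: 0.0
pos [ 530.4 -172.9   85.4] ydir 102.3 tilt [-0.004  0.003 -1.   ] q6 -2.3 -> rz -0.0 shift [-0.0023 -0.0052  0.0814]
```

```bash
python3 -m crank '[{"x":-0.0025,"y":-0.005,"z":0.03,"rx":0,"ry":0,"rz":0},{"x":0,"y":0,"z":0.03,"rx":0,"ry":0,"rz":0},{"x":0,"y":0,"z":0.015,"rx":0,"ry":0,"rz":0},{"x":0,"y":0,"z":0.006,"rx":0,"ry":0,"rz":0},{"x":0,"y":0,"z":0,"rx":0,"ry":0,"rz":0}]'
python3 -m crank '[{"x":0,"y":0,"z":0,"rx":0,"ry":0,"rz":0},{"x":0,"y":0,"z":0,"rx":0,"ry":0,"rz":0},{"x":0,"y":0,"z":0,"rx":0,"ry":0,"rz":0},{"x":0,"y":0,"z":0,"rx":0,"ry":0,"rz":0},{"x":0,"y":0,"z":0,"rx":0,"ry":0,"rz":0}]' 0
python3 -m crank '[{"x":0,"y":0,"z":0,"rx":0,"ry":0,"rz":0},{"x":0,"y":0,"z":0,"rx":0,"ry":0,"rz":0}]'
python3 -m crank '[{"x":0,"y":0,"z":-0.02,"rx":0,"ry":0,"rz":0},{"x":0,"y":0,"z":-0.03,"rx":0,"ry":0,"rz":0},{"x":0,"y":0,"z":-0.03,"rx":0,"ry":0,"rz":0},{"x":0,"y":0,"z":-0.03,"rx":0,"ry":0,"rz":6.4},{"x":0,"y":0,"z":0,"rx":0,"ry":0,"rz":0}]'
python3 - <<'E'
from h import *
go(496.8,39.8,110,95.9)
E
```

```text
t: 9.95
eef_pos: [535.4, -177.6, 5.8]
tcp_rot: [0.337, -3.123, -0.001]
ft_force: [-0.2, 0.4, -0.6]
finger_gap: 85.7
grasp_force: 0.0
t: 10.45
eef_pos: [536.3, -178.4, 7.6]
tcp_rot: [-0.335, 3.122, -0.002]
ft_force: [-0.1, 2.6, 5.4]
finger_gap: 58.1
grasp_force: 65.3
t: 10.65
eef_pos: [536.3, -178.4, 7.7]
tcp_rot: [-0.335, 3.122, -0.002]
ft_force: [-0.4, 1.6, 6.1]
finger_gap: 58.1
grasp_force: 65.3
t: 11.15
eef_pos: [538.2, -179.8, 120.2]
tcp_rot: [-0.159, 3.129, -0.008]
ft_force: [1.3, -0.0, -3.1]
finger_gap: 57.8
grasp_force: 66.2
pos [ 538.2 -179.8  120.2] ydir 95.8 tilt [ 0.008 -0.005 -1.   ] q6 -2.19 -> rz -0.1 shift [0.0187 0.2227 0.0088]
```

```bash
python3 -m crank '[{"x":0.003,"y":0.0445,"z":0,"rx":0,"ry":0,"rz":0},{"x":0.003,"y":0.0445,"z":0,"rx":0,"ry":0,"rz":0},{"x":0.003,"y":0.0445,"z":0,"rx":0,"ry":0,"rz":0},{"x":0.003,"y":0.0445,"z":0,"rx":0,"ry":0,"rz":0},{"x":0.003,"y":0.0445,"z":0,"rx":0,"ry":0,"rz":0}]'>/dev/null
python3 -m crank '[{"x":0,"y":0,"z":0,"rx":0,"ry":0,"rz":0},{"x":0,"y":0,"z":0,"rx":0,"ry":0,"rz":0},{"x":0,"y":0,"z":0,"rx":0,"ry":0,"rz":0},{"x":0,"y":0,"z":0,"rx":0,"ry":0,"rz":0}]'
python3 - <<'E'
from h import *
go(500.7,39.6,16,95.9)
c=viewer.camera_params("wrist"); p,d=viewer.grab_frame("wrist"); cv2.imwrite("pics/w5.png",p[:,:,::-1]); np.savez("/tmp/w5.npz",p=p,d=d); np.savez("/tmp/c5.npz",**c)
E
```

```text
t: 12.05
eef_pos: [498.4, 40.2, 115.6]
tcp_rot: [-0.158, 3.137, -0.0]
ft_force: [0.3, -0.2, -3.3]
finger_gap: 58.2
grasp_force: 66.3
pos [498.4  40.2 115.6] ydir 95.8 tilt [ 0. -0. -1.] q6 -1.81 -> rz -0.1 shift [-0.0022 -0.0008  0.0996]
```

View pics/w5.png

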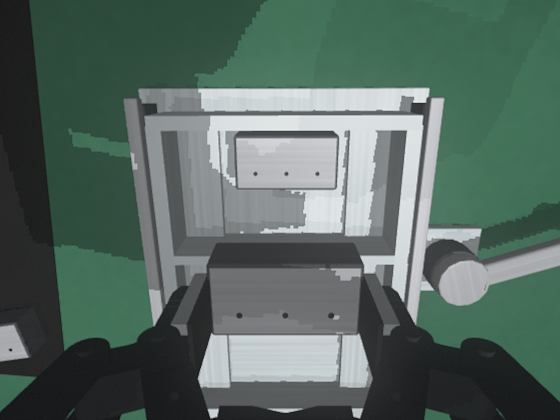

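tall1 lies in the deep bay at (286,160). The held low block has its top at rows 266–333 and underside edge at row 243. The partition's near edge is at row ≈238.

```bash
python3 - <<'E'
from h import *
c=dict(np.load("/tmp/c5.npz")); d=np.load("/tmp/w5.npz")['d']; t=np.array([538.5,43.5]); a=np.radians(5.9); A=np.array([[np.cos(a),np.sin(a)],[-np.sin(a),np.cos(a)]])
def tr(px,z): return np.round((plane(c,px,z)[:,:2]-t)@A.T,1).tolist()
zt=np.median(bydepth(c,[(x,290) for x in range(240,330,5)],d)[:,2]); print('top z',zt)
print('near rim inner',tr([(286,130)],46),'tall',tr([(235,133),(337,133),(235,188),(337,188)],42),'partition near',tr([(210,238),(395,237)],46),'far',tr([(210,256)],46))
print('block top',tr([(210,267),(361,267),(211,333),(360,333)],zt-2),'under',tr([(222,244),(350,244)],zt-24))
E
```

```text
top z 132.62190752460174
near rim inner [[-97.2, 1.7]] tall [[-95.1, -27.3], [-95.0, 30.7], [-62.8, -28.7], [-62.7, 32.0]] partition near [[-32.3, -44.8], [-32.8, 68.2]] far [[-20.3, -45.6]]
block top [[-55.5, -27.5], [-55.3, 29.8], [-25.9, -29.0], [-25.7, 31.3]] under [[-55.4, -26.4], [-55.3, 29.3]]
```

```bash
python3 -m crank '[{"x":0.0025,"y":0,"z":0.025,"rx":0,"ry":0,"rz":0},{"x":0,"y":0,"z":0.025,"rx":0,"ry":0,"rz":0},{"x":0,"y":0,"z":0.02,"rx":0,"ry":0,"rz":0},{"x":0,"y":0,"z":0.015,"rx":0,"ry":0,"rz":0},{"x":0,"y":0,"z":0.01,"rx":0,"ry":0,"rz":0}]'
python3 -m crank '[{"x":0,"y":0,"z":0.002,"rx":0,"ry":0,"rz":0},{"x":0,"y":0,"z":0.001,"rx":0,"ry":0,"rz":0},{"x":0,"y":0,"z":0,"rx":0,"ry":0,"rz":0},{"x":0,"y":0,"z":0,"rx":0,"ry":0,"rz":0}]'
```

```text
t: 12.6
eef_pos: [495.5, 40.1, 19.7]
tcp_rot: [0.158, -3.137, -0.0]
ft_force: [0.1, 0.2, -3.0]
finger_gap: 58.4
grasp_force: 66.3
t: 13.0
eef_pos: [496.0, 41.1, 18.6]
tcp_rot: [-0.16, 3.136, -0.001]
ft_force: [0.0, -0.2, -2.5]
finger_gap: 57.9
grasp_force: 66.2
```

```bash
python3 -m crank '[{"x":0,"y":0,"z":0.0015,"rx":0,"ry":0,"rz":0},{"x":0,"y":0,"z":0.001,"rx":0,"ry":0,"rz":0},{"x":0,"y":0,"z":0,"rx":0,"ry":0,"rz":0}]'
python3 -m crank '[{"x":0,"y":0,"z":0.0005,"rx":0,"ry":0,"rz":0},{"x":0,"y":0,"z":0,"rx":0,"ry":0,"rz":0}]'
python3 -m crank '[{"x":0,"y":0,"z":0,"rx":0,"ry":0,"rz":0},{"x":0,"y":0,"z":0,"rx":0,"ry":0,"rz":0},{"x":0,"y":0,"z":0,"rx":0,"ry":0,"rz":0},{"x":0,"y":0,"z":0,"rx":0,"ry":0,"rz":0}]' 1
python3 -m crank '[{"x":0,"y":0,"z":-0.01,"rx":0,"ry":0,"rz":0},{"x":0,"y":0,"z":-0.025,"rx":0,"ry":0,"rz":0},{"x":0,"y":0,"z":-0.04,"rx":0,"ry":0,"rz":0},{"x":0,"y":0,"z":-0.04,"rx":0,"ry":0,"rz":0},{"x":0,"y":0,"z":0,"rx":0,"ry":0,"rz":0}]'
python3 - <<'E'
from h import *
c=viewer.camera_params("top"); p,d=viewer.grab_frame("top")
for q,z in blocks(p,c,d,(308,163,404,277),lo=110,amin=60): print(round(z,1),np.round(rect(c,q,z),1))
c=viewer.camera_params("scene"); p,d=viewer.grab_frame("scene")
for q,z in blocks(p,c,d,(138,190,236,275),lo=110,amin=60): print(round(z,1),np.round(rect(c,q,z),1))
go(623.2,-172.4,130,104.2)
E
```

```text
t: 13.3
eef_pos: [495.7, 41.2, 15.7]
tcp_rot: [-0.161, 3.137, -0.0]
ft_force: [-1.1, 1.0, -0.2]
finger_gap: 58.5
grasp_force: 66.5
t: 13.5
eef_pos: [495.7, 41.2, 15.6]
tcp_rot: [-0.161, 3.137, -0.0]
ft_force: [-1.9, 0.5, 5.1]
finger_gap: 58.4
grasp_force: 67.2
t: 13.9
eef_pos: [495.5, 41.2, 14.8]
tcp_rot: [-0.16, 3.137, -0.0]
ft_force: [0.0, 0.8, -0.3]
finger_gap: 85.3
grasp_force: 0.0
t: 14.4
eef_pos: [498.9, 40.9, 135.0]
tcp_rot: [-0.16, 3.127, -0.003]
ft_force: [0.9, 0.7, 0.5]
finger_gap: 85.5
grasp_force: 0.0
22.9 [ 523.6 -300.5   60.1   32.4  -75.8]
22.9 [ 623.4 -172.9   60.7   32.6  -75.1]
21.4 [ 622.8 -172.3   59.7   33.3  -75.4]
21.7 [ 522.9 -299.7   59.4   33.3  -76.5]
pos [495.9  41.2 131.2] ydir 95.9 tilt [ 0.003 -0.    -1.   ] q6 -1.82 -> rz -8.3 shift [-0.071  -0.2383  0.0017]
```

```bash
python3 -m crank '[{"x":0,"y":0,"z":0,"rx":0,"ry":0,"rz":-8.4},{"x":-0.014,"y":-0.0475,"z":0,"rx":0,"ry":0,"rz":0},{"x":-0.014,"y":-0.0475,"z":0,"rx":0,"ry":0,"rz":0},{"x":-0.014,"y":-0.0475,"z":0,"rx":0,"ry":0,"rz":0},{"x":-0.014,"y":-0.0475,"z":0,"rx":0,"ry":0,"rz":0}]'>/dev/null
python3 -m crank '[{"x":-0.014,"y":-0.0475,"z":0,"rx":0,"ry":0,"rz":0},{"x":0,"y":0,"z":0.03,"rx":0,"ry":0,"rz":0},{"x":0,"y":0,"z":0.03,"rx":0,"ry":0,"rz":0},{"x":0,"y":0,"z":0,"rx":0,"ry":0,"rz":0},{"x":0,"y":0,"z":0,"rx":0,"ry":0,"rz":0}]'
python3 -m crank '[{"x":0,"y":0,"z":0,"rx":0,"ry":0,"rz":0},{"x":0,"y":0,"z":0,"rx":0,"ry":0,"rz":0}]'
python3 - <<'E'
from h import *
go(623.2,-172.4,4,104.4)
E
```

```text
t: 15.5
eef_pos: [620.4, -171.1, 68.1]
tcp_rot: [0.389, -3.114, -0.004]
ft_force: [-0.4, 0.8, -0.2]
finger_gap: 85.1
grasp_force: 0.0
t: 15.7
eef_pos: [622.7, -171.8, 71.4]
tcp_rot: [-0.391, 3.115, -0.002]
ft_force: [-0.0, -0.3, -0.6]
finger_gap: 85.4
grasp_force: 0.0
pos [ 622.7 -171.8   71.4] ydir 104.3 tilt [ 0.002 -0.001 -1.   ] q6 -2.26 -> rz -0.1 shift [-0.0002 -0.0006  0.0674]
```

```bash
python3 -m crank '[{"x":0,"y":0,"z":0.025,"rx":0,"ry":0,"rz":0},{"x":0,"y":0,"z":0.025,"rx":0,"ry":0,"rz":0},{"x":0,"y":0,"z":0.015,"rx":0,"ry":0,"rz":0},{"x":0,"y":0,"z":0,"rx":0,"ry":0,"rz":0},{"x":0,"y":0,"z":0,"rx":0,"ry":0,"rz":0}]'
python3 -m crank '[{"x":0,"y":0,"z":0,"rx":0,"ry":0,"rz":0},{"x":0,"y":0,"z":0,"rx":0,"ry":0,"rz":0},{"x":0,"y":0,"z":0,"rx":0,"ry":0,"rz":0},{"x":0,"y":0,"z":0,"rx":0,"ry":0,"rz":0},{"x":0,"y":0,"z":0,"rx":0,"ry":0,"rz":0}]' 0
python3 -m crank '[{"x":0,"y":0,"z":0,"rx":0,"ry":0,"rz":0},{"x":0,"y":0,"z":0,"rx":0,"ry":0,"rz":0}]'
python3 -m crank '[{"x":0,"y":0,"z":-0.02,"rx":0,"ry":0,"rz":0},{"x":0,"y":0,"z":-0.03,"rx":0,"ry":0,"rz":0},{"x":0,"y":0,"z":-0.03,"rx":0,"ry":0,"rz":0},{"x":0,"y":0,"z":-0.03,"rx":0,"ry":0,"rz":8.4},{"x":0,"y":0,"z":0,"rx":0,"ry":0,"rz":0}]'
python3 - <<'E'
from h import *
go(604.5,52.5,120,95.9)
E
```

```text
t: 16.2
eef_pos: [622.3, -171.9, 5.6]
tcp_rot: [-0.39, 3.116, -0.001]
ft_force: [-0.1, 0.4, 0.4]
finger_gap: 85.6
grasp_force: 0.0
t: 16.7
eef_pos: [622.9, -172.3, 6.8]
tcp_rot: [-0.39, 3.115, -0.003]
ft_force: [-0.3, -0.8, 6.3]
finger_gap: 58.1
grasp_force: 66.6
t: 16.9
eef_pos: [622.9, -172.3, 6.8]
tcp_rot: [-0.39, 3.115, -0.003]
ft_force: [-0.5, 0.7, 5.6]
finger_gap: 58.4
grasp_force: 66.6
t: 17.4
eef_pos: [624.6, -173.0, 119.3]
tcp_rot: [-0.159, 3.129, -0.007]
ft_force: [0.4, 0.9, -3.5]
finger_gap: 58.2
grasp_force: 66.1
pos [ 624.6 -173.   119.3] ydir 95.8 tilt [ 0.008 -0.004 -1.   ] q6 -2.11 -> rz -0.1 shift [-0.0032  0.2263 -0.0018]
```

```bash
python3 -m crank '[{"x":-0.0006,"y":0.045,"z":0,"rx":0,"ry":0,"rz":0},{"x":-0.0006,"y":0.045,"z":0,"rx":0,"ry":0,"rz":0},{"x":-0.0006,"y":0.045,"z":0,"rx":0,"ry":0,"rz":0},{"x":-0.0006,"y":0.045,"z":0,"rx":0,"ry":0,"rz":0},{"x":-0.0006,"y":0.045,"z":0,"rx":0,"ry":0,"rz":0}]'>/dev/null
python3 -m crank '[{"x":0,"y":0,"z":0,"rx":0,"ry":0,"rz":0},{"x":0,"y":0,"z":0,"rx":0,"ry":0,"rz":0},{"x":0,"y":0,"z":0,"rx":0,"ry":0,"rz":0},{"x":0,"y":0,"z":0,"rx":0,"ry":0,"rz":0}]'
python3 - <<'E'
from h import *
go(604.5,52.5,26.8,95.9)
c=viewer.camera_params("wrist"); p,d=viewer.grab_frame("wrist"); cv2.imwrite("pics/w6.png",p[:,:,::-1]); np.savez("/tmp/w6.npz",p=p,d=d); np.savez("/tmp/c6.npz",**c)
E
```

```text
t: 18.3
eef_pos: [601.9, 50.9, 114.4]
tcp_rot: [0.158, -3.137, 0.0]
ft_force: [0.1, -0.1, -3.0]
finger_gap: 58.3
grasp_force: 66.3
pos [601.9  50.9 114.4] ydir 95.8 tilt [-0. -0. -1.] q6 -1.77 -> rz -0.1 shift [-0.0028  0.0013  0.0876]
```

View pics/w6.png

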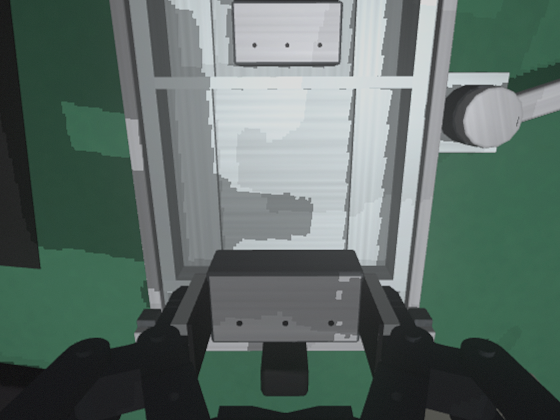

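The second block is aligned over the shallow bay, with the low block in the deep bay visible at (287,35) and the handle clear at (285,370). I lower it.

```bash
python3 -m crank '[{"x":-0.002,"y":0.001,"z":0.025,"rx":0,"ry":0,"rz":0},{"x":0,"y":0,"z":0.025,"rx":0,"ry":0,"rz":0},{"x":0,"y":0,"z":0.02,"rx":0,"ry":0,"rz":0},{"x":0,"y":0,"z":0.01,"rx":0,"ry":0,"rz":0},{"x":0,"y":0,"z":0.004,"rx":0,"ry":0,"rz":0}]'
python3 -m crank '[{"x":0,"y":0,"z":0.001,"rx":0,"ry":0,"rz":0},{"x":0,"y":0,"z":0.001,"rx":0,"ry":0,"rz":0},{"x":0,"y":0,"z":0,"rx":0,"ry":0,"rz":0},{"x":0,"y":0,"z":0,"rx":0,"ry":0,"rz":0}]'
python3 -m crank '[{"x":0,"y":0,"z":0.0005,"rx":0,"ry":0,"rz":0},{"x":0,"y":0,"z":0.0005,"rx":0,"ry":0,"rz":0},{"x":0,"y":0,"z":0,"rx":0,"ry":0,"rz":0}]'
```

```text
t: 18.85
eef_pos: [603.3, 52.7, 29.8]
tcp_rot: [0.158, -3.136, -0.0]
ft_force: [0.3, 1.3, -2.3]
finger_gap: 58.0
grasp_force: 66.2
t: 19.25
eef_pos: [604.2, 53.6, 29.7]
tcp_rot: [-0.161, 3.136, -0.0]
ft_force: [-0.5, 1.0, -3.1]
finger_gap: 57.9
grasp_force: 66.2
t: 19.55
eef_pos: [603.7, 53.6, 28.0]
tcp_rot: [-0.161, 3.137, -0.0]
ft_force: [-1.0, 0.1, -4.3]
finger_gap: 58.1
grasp_force: 66.2
```

```bash
python3 -m crank '[{"x":0,"y":0,"z":0.0007,"rx":0,"ry":0,"rz":0},{"x":0,"y":0,"z":0.0007,"rx":0,"ry":0,"rz":0},{"x":0,"y":0,"z":0,"rx":0,"ry":0,"rz":0}]'
python3 -m crank '[{"x":0,"y":0,"z":0,"rx":0,"ry":0,"rz":0},{"x":0,"y":0,"z":0,"rx":0,"ry":0,"rz":0},{"x":0,"y":0,"z":0,"rx":0,"ry":0,"rz":0},{"x":0,"y":0,"z":0,"rx":0,"ry":0,"rz":0}]' 1
python3 -m crank '[{"x":0,"y":0,"z":-0.01,"rx":0,"ry":0,"rz":0},{"x":0,"y":0,"z":-0.025,"rx":0,"ry":0,"rz":0},{"x":0,"y":0,"z":-0.04,"rx":0,"ry":0,"rz":0},{"x":0,"y":0,"z":-0.04,"rx":0,"ry":0,"rz":0},{"x":0,"y":0,"z":0,"rx":0,"ry":0,"rz":0}]'
python3 - <<'E'
from h import *
c=viewer.camera_params("top"); p,d=viewer.grab_frame("top"); cv2.imwrite("pics/top2.png",p[:,:,::-1])
for q,z in blocks(p,c,d,(308,163,404,277),lo=110,amin=60): print(round(z,1),np.round(rect(c,q,z),1))
c=viewer.camera_params("scene"); p,d=viewer.grab_frame("scene")
for q,z in blocks(p,c,d,(138,190,236,275),lo=110,amin=60): print(round(z,1),np.round(rect(c,q,z),1))
go(523.2,-300,130,104.2)
E
```

```text
t: 19.85
eef_pos: [603.7, 53.6, 26.9]
tcp_rot: [-0.161, 3.137, -0.0]
ft_force: [-1.5, 0.9, 0.8]
finger_gap: 58.4
grasp_force: 66.6
t: 20.25
eef_pos: [604.0, 53.5, 26.6]
tcp_rot: [-0.16, 3.137, -0.0]
ft_force: [-0.4, 0.5, 0.2]
finger_gap: 85.7
grasp_force: 0.0
t: 20.75
eef_pos: [608.0, 53.3, 148.1]
tcp_rot: [-0.16, 3.124, -0.003]
ft_force: [0.1, 0.4, -0.4]
finger_gap: 85.4
grasp_force: 0.0
23.0 [ 542.6 -256.6   60.    32.5  -75.4]
21.4 [ 542.2 -255.9   59.8   32.8  -75.7]
pos [604.4  53.6 143.3] ydir 95.9 tilt [ 0.003 -0.    -1.   ] q6 -1.77 -> rz -8.3 shift [ 0.1655 -0.3229  0.0132]
```

The last low block was knocked, from (523,-300) to (542.4,-256.3). I'm using its new place.

```bash
python3 -m crank '[{"x":0,"y":0,"z":0,"rx":0,"ry":0,"rz":-8.4},{"x":0.0195,"y":-0.0407,"z":0,"rx":0,"ry":0,"rz":0},{"x":0.0195,"y":-0.0407,"z":0,"rx":0,"ry":0,"rz":0},{"x":0.0195,"y":-0.0407,"z":0,"rx":0,"ry":0,"rz":0},{"x":0.0195,"y":-0.0407,"z":0,"rx":0,"ry":0,"rz":0}]'>/dev/null
python3 -m crank '[{"x":0.0195,"y":-0.0407,"z":0,"rx":0,"ry":0,"rz":0},{"x":0.0195,"y":-0.0407,"z":0,"rx":0,"ry":0,"rz":0},{"x":0.0195,"y":-0.0407,"z":0,"rx":0,"ry":0,"rz":0},{"x":0,"y":0,"z":0.03,"rx":0,"ry":0,"rz":0},{"x":0,"y":0,"z":0.03,"rx":0,"ry":0,"rz":0}]'>/dev/null
python3 -m crank '[{"x":0,"y":0,"z":0,"rx":0,"ry":0,"rz":0},{"x":0,"y":0,"z":0,"rx":0,"ry":0,"rz":0},{"x":0,"y":0,"z":0,"rx":0,"ry":0,"rz":0},{"x":0,"y":0,"z":0,"rx":0,"ry":0,"rz":0}]'
python3 - <<'E'
from h import *
go(542.4,-256.3,5,104.4)
c=viewer.camera_params("wrist"); p,d=viewer.grab_frame("wrist"); cv2.imwrite("pics/w7.png",p[:,:,::-1])
for q,z in blocks(p,c,d,(150,100,400,400),lo=90,amin=600): print(cv2.boundingRect(q),round(z,1),np.round(rect(c,q,z),1))
c=viewer.camera_params("scene"); p,d=viewer.grab_frame("scene")
for q,z in blocks(p,c,d,(138,190,236,275),lo=110,amin=60): print(round(z,1),np.round(rect(c,q,z),1))
E
```

```text
t: 22.25
eef_pos: [542.5, -256.2, 82.9]
tcp_rot: [-0.391, 3.115, -0.003]
ft_force: [0.9, -0.0, -1.1]
finger_gap: 85.7
grasp_force: 0.0
pos [ 542.5 -256.2   82.9] ydir 104.3 tilt [ 0.002 -0.002 -1.   ] q6 -2.45 -> rz -0.1 shift [0.0002 0.0001 0.0779]
(155, 157, 245, 243) 3.0 [ 598.7 -251.4  183.3  180.6   17.1]
21.4 [ 542.7 -255.5   58.4   31.4  -74. ]
```

```bash
python3 -m crank '[{"x":0,"y":0,"z":0.03,"rx":0,"ry":0,"rz":0},{"x":0,"y":0,"z":0.03,"rx":0,"ry":0,"rz":0},{"x":0,"y":0,"z":0.016,"rx":0,"ry":0,"rz":0},{"x":0,"y":0,"z":0,"rx":0,"ry":0,"rz":0},{"x":0,"y":0,"z":0,"rx":0,"ry":0,"rz":0}]'
python3 -m crank '[{"x":0,"y":0,"z":0,"rx":0,"ry":0,"rz":0},{"x":0,"y":0,"z":0,"rx":0,"ry":0,"rz":0},{"x":0,"y":0,"z":0,"rx":0,"ry":0,"rz":0},{"x":0,"y":0,"z":0,"rx":0,"ry":0,"rz":0},{"x":0,"y":0,"z":0,"rx":0,"ry":0,"rz":0}]' 0
python3 -m crank '[{"x":0,"y":0,"z":0,"rx":0,"ry":0,"rz":0},{"x":0,"y":0,"z":0,"rx":0,"ry":0,"rz":0}]'
python3 -m crank '[{"x":0,"y":0,"z":-0.02,"rx":0,"ry":0,"rz":0},{"x":0,"y":0,"z":-0.03,"rx":0,"ry":0,"rz":0},{"x":0,"y":0,"z":-0.03,"rx":0,"ry":0,"rz":0},{"x":0,"y":0,"z":-0.03,"rx":0,"ry":0,"rz":8.4},{"x":0,"y":0,"z":0,"rx":0,"ry":0,"rz":0}]'
python3 - <<'E'
from h import *
go(552,46,120,95.9)
E
```

```text
t: 22.85
eef_pos: [542.0, -256.3, 6.0]
tcp_rot: [-0.39, 3.117, -0.001]
ft_force: [-0.8, -1.1, -0.6]
finger_gap: 85.3
grasp_force: 0.0
t: 23.35
eef_pos: [542.5, -256.8, 7.3]
tcp_rot: [-0.39, 3.115, -0.003]
ft_force: [0.5, 0.0, 5.9]
finger_gap: 58.2
grasp_force: 66.0
t: 23.55
eef_pos: [542.5, -256.8, 7.3]
tcp_rot: [-0.39, 3.115, -0.003]
ft_force: [-0.6, 0.4, 6.3]
finger_gap: 58.3
grasp_force: 66.0
t: 24.05
eef_pos: [544.0, -257.8, 119.7]
tcp_rot: [-0.159, 3.13, -0.009]
ft_force: [0.5, 0.5, -3.7]
finger_gap: 58.3
grasp_force: 66.2
pos [ 544.  -257.8  119.7] ydir 95.8 tilt [ 0.007 -0.005 -1.   ] q6 -2.3 -> rz -0.1 shift [-0.0392  0.3013 -0.0019]
```

```bash
python3 -m crank '[{"x":-0.0056,"y":0.043,"z":0,"rx":0,"ry":0,"rz":0},{"x":-0.0056,"y":0.043,"z":0,"rx":0,"ry":0,"rz":0},{"x":-0.0056,"y":0.043,"z":0,"rx":0,"ry":0,"rz":0},{"x":-0.0056,"y":0.043,"z":0,"rx":0,"ry":0,"rz":0},{"x":-0.0056,"y":0.043,"z":0,"rx":0,"ry":0,"rz":0}]'>/dev/null
python3 -m crank '[{"x":-0.0056,"y":0.043,"z":0,"rx":0,"ry":0,"rz":0},{"x":-0.0056,"y":0.043,"z":0,"rx":0,"ry":0,"rz":0},{"x":0,"y":0,"z":0,"rx":0,"ry":0,"rz":0},{"x":0,"y":0,"z":0,"rx":0,"ry":0,"rz":0},{"x":0,"y":0,"z":0,"rx":0,"ry":0,"rz":0}]'
python3 - <<'E'
from h import *
go(552.4,46.4,27.3,95.9)
c=viewer.camera_params("wrist"); p,d=viewer.grab_frame("wrist"); cv2.imwrite("pics/w8.png",p[:,:,::-1])
t=np.array([538.5,43.5]); a=np.radians(5.9); A=np.array([[np.cos(a),np.sin(a)],[-np.sin(a),np.cos(a)]])
print('held top z',np.median(bydepth(c,[(x,300) for x in range(240,330,5)],d)[:,2]))
E
```

```text
t: 25.05
eef_pos: [549.4, 46.7, 114.7]
tcp_rot: [0.162, -3.136, 0.0]
ft_force: [0.9, 0.4, -3.8]
finger_gap: 57.9
grasp_force: 66.4
pos [549.4  46.7 114.7] ydir 95.9 tilt [-0.001 -0.    -1.   ] q6 -1.79 -> rz -0.0 shift [-0.003  -0.0006  0.0874]
held top z 131.7833837103007
```

View pics/w8.png

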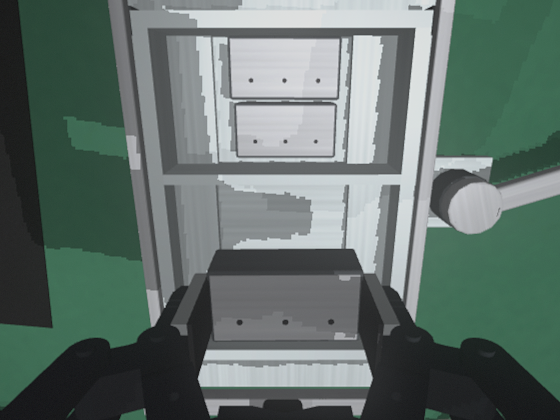

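```bash
python3 - <<'E'
from h import *
c=viewer.camera_params("wrist"); p,d=viewer.grab_frame("wrist")
t=np.array([538.5,43.5]); a=np.radians(5.9); A=np.array([[np.cos(a),np.sin(a)],[-np.sin(a),np.cos(a)]])
for r in (225,242,350,356,365,375,384,392,400,410):
    P=bydepth(c,[(290,r)],d)[0]; print(r,np.round((P[:2]-t)@A.T),round(P[2]),p[r,290])
p,d=viewer.grab_frame("scene"); c=viewer.camera_params("scene"); cv2.imwrite("pics/s3.png",cv2.resize(p[150:300,220:400],None,fx=4,fy=4,interpolation=2)[:,:,::-1])
E
```

```text
225 [19.  5.] 23 [132 138 140]
242 [32.  5.] 21 [201 210 212]
350 [100.   5.] 47 [199 207 209]
356 [104.   5.] 48 [195 203 205]
365 [144.   6.] 10 [188 196 199]
375 [155.   6.] 9 [186 195 197]
384 [163.   6.] 10 [189 196 198]
392 [128.   5.] 55 [79 80 81]
400 [127.   5.] 62 [41 42 42]
410 [126.   5.] 71 [37 39 39]
```

View pics/s3.png

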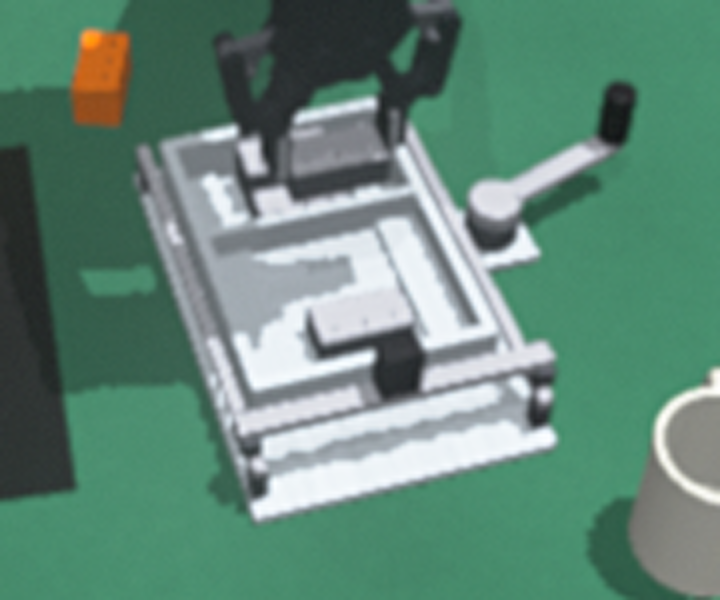

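The scene crop shows the placed low block flat in the shallow bay at (360,318), just short of the gauge, with the held block above the near half. I lower it.

```bash
python3 -m crank '[{"x":-0.001,"y":0,"z":0.025,"rx":0,"ry":0,"rz":0},{"x":0,"y":0,"z":0.025,"rx":0,"ry":0,"rz":0},{"x":0,"y":0,"z":0.02,"rx":0,"ry":0,"rz":0},{"x":0,"y":0,"z":0.01,"rx":0,"ry":0,"rz":0},{"x":0,"y":0,"z":0.004,"rx":0,"ry":0,"rz":0}]'
python3 -m crank '[{"x":0,"y":0,"z":0.001,"rx":0,"ry":0,"rz":0},{"x":0,"y":0,"z":0.001,"rx":0,"ry":0,"rz":0},{"x":0,"y":0,"z":0,"rx":0,"ry":0,"rz":0},{"x":0,"y":0,"z":0,"rx":0,"ry":0,"rz":0}]'
python3 -m crank '[{"x":0,"y":0,"z":0.0007,"rx":0,"ry":0,"rz":0},{"x":0,"y":0,"z":0.0007,"rx":0,"ry":0,"rz":0},{"x":0,"y":0,"z":0,"rx":0,"ry":0,"rz":0}]'
python3 -m crank '[{"x":0,"y":0,"z":0.0005,"rx":0,"ry":0,"rz":0},{"x":0,"y":0,"z":0,"rx":0,"ry":0,"rz":0}]'
```

```text
t: 25.7
eef_pos: [550.5, 46.6, 30.5]
tcp_rot: [0.158, -3.136, -0.0]
ft_force: [-0.6, -0.9, -2.9]
finger_gap: 58.6
grasp_force: 66.3
t: 26.1
eef_pos: [551.3, 47.4, 30.2]
tcp_rot: [-0.161, 3.136, -0.0]
ft_force: [-0.4, 0.0, -2.3]
finger_gap: 58.3
grasp_force: 66.3
t: 26.4
eef_pos: [550.8, 47.4, 28.1]
tcp_rot: [0.161, -3.137, 0.0]
ft_force: [-0.8, 0.6, -2.7]
finger_gap: 58.0
grasp_force: 66.3
t: 26.6
eef_pos: [550.7, 47.4, 27.5]
tcp_rot: [0.161, -3.137, 0.0]
ft_force: [0.1, -0.2, -2.6]
finger_gap: 58.0
grasp_force: 66.3
```

```bash
python3 -m crank '[{"x":0,"y":0,"z":0.0005,"rx":0,"ry":0,"rz":0},{"x":0,"y":0,"z":0,"rx":0,"ry":0,"rz":0}]'
python3 -m crank '[{"x":0,"y":0,"z":0,"rx":0,"ry":0,"rz":0},{"x":0,"y":0,"z":0,"rx":0,"ry":0,"rz":0},{"x":0,"y":0,"z":0,"rx":0,"ry":0,"rz":0},{"x":0,"y":0,"z":0,"rx":0,"ry":0,"rz":0}]' 1
python3 -m crank '[{"x":0,"y":0,"z":-0.01,"rx":0,"ry":0,"rz":0},{"x":0,"y":0,"z":-0.025,"rx":0,"ry":0,"rz":0},{"x":0,"y":0,"z":-0.04,"rx":0,"ry":0,"rz":0},{"x":0,"y":0,"z":-0.045,"rx":0,"ry":0,"rz":0},{"x":0,"y":0,"z":-0.045,"rx":0,"ry":0,"rz":0}]'
python3 -m crank '[{"x":-0.04,"y":0,"z":0,"rx":0,"ry":0,"rz":0},{"x":-0.04,"y":0,"z":0,"rx":0,"ry":0,"rz":0},{"x":-0.04,"y":0,"z":0,"rx":0,"ry":0,"rz":0},{"x":0,"y":0,"z":0,"rx":0,"ry":0,"rz":0},{"x":0,"y":0,"z":0,"rx":0,"ry":0,"rz":0}]'
python3 - <<'E'
from h import *
go(672.8,58,70,95.9)
c=viewer.camera_params("wrist"); p,d=viewer.grab_frame("wrist"); cv2.imwrite("pics/w9.png",p[:,:,::-1]); np.savez("/tmp/w9.npz",p=p,d=d); np.savez("/tmp/c9.npz",**c)
E
```

```text
t: 26.8
eef_pos: [550.8, 47.4, 27.4]
tcp_rot: [0.161, -3.137, 0.0]
ft_force: [-1.0, -0.2, 0.5]
finger_gap: 58.1
grasp_force: 66.7
t: 27.2
eef_pos: [551.1, 47.3, 27.2]
tcp_rot: [-0.16, 3.137, -0.0]
ft_force: [-1.1, 0.3, -0.1]
finger_gap: 85.2
grasp_force: 0.0
t: 27.7
eef_pos: [550.3, 47.4, 194.2]
tcp_rot: [0.16, -3.137, -0.0]
ft_force: [0.5, -0.1, -0.5]
finger_gap: 85.3
grasp_force: 0.0
t: 28.2
eef_pos: [670.0, 59.7, 192.0]
tcp_rot: [0.161, -3.137, -0.0]
ft_force: [-0.5, -0.2, 0.2]
finger_gap: 85.7
grasp_force: 0.0
pos [670.   59.7 192. ] ydir 95.9 tilt [-0.001  0.    -1.   ] q6 -1.75 -> rz -0.0 shift [-0.0027 -0.002   0.122 ]
```

View pics/w9.png

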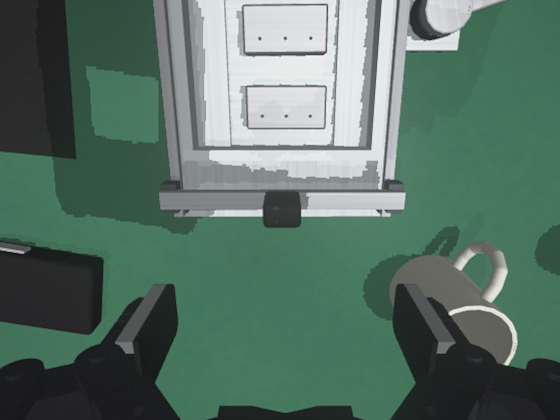

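All low blocks are seated, with the shallow-bay ones at (285,30) and (287,107), faces up. The gauge handle is at (282,208) and the mug with its handle at (450,290). I'll measure the handle and the mug clearance.

```bash
python3 - <<'E'
from h import *
c=dict(np.load("/tmp/c9.npz")); f=np.load("/tmp/w9.npz"); p,d=f['p'],f['d']
ys,xs=np.nonzero(d[180:230,250:315]>0); ys+=180; xs+=250; P=bydepth(c,np.c_[xs,ys],d); k=(P[:,2]>90)&(P[:,2]<104)&(p[ys,xs].max(1)<90); print('handle top',k.sum(),np.round(P[k].min(0)),np.round(P[k].max(0)),np.round(P[k].mean(0),1))
ys,xs=np.nonzero(d>0); P=bydepth(c,np.c_[xs,ys],d); k=(P[:,2]>20)&(P[:,2]<100)&(xs>370)&(ys>225)&(ys<370)&(p[ys,xs].min(1)>90); print('mug',np.round(P[k].min(0)),np.round(P[k].max(0)))
E
python3 -m crank '[{"x":-0.002,"y":-0.001,"z":0.02,"rx":0,"ry":0,"rz":0},{"x":0,"y":0,"z":0.02,"rx":0,"ry":0,"rz":0},{"x":0,"y":0,"z":0.02,"rx":0,"ry":0,"rz":0},{"x":0,"y":0,"z":0,"rx":0,"ry":0,"rz":0},{"x":0,"y":0,"z":0,"rx":0,"ry":0,"rz":0}]' 0.65
```

```text
handle top 961 [663.  45.  90.] [682.  71.  98.] [672.1  57.8  95.5]
mug [697. 177.  20.] [789. 249.  94.]
t: 28.75
eef_pos: [671.2, 58.8, 132.4]
tcp_rot: [0.16, -3.136, -0.0]
ft_force: [0.4, 1.2, 0.7]
finger_gap: 55.5
grasp_force: 0.0
```

```bash
python3 -m crank '[{"x":-0.0005,"y":-0.001,"z":0.02,"rx":0,"ry":0,"rz":0},{"x":0,"y":0,"z":0.02,"rx":0,"ry":0,"rz":0},{"x":0,"y":0,"z":0.02,"rx":0,"ry":0,"rz":0},{"x":0,"y":0,"z":0.004,"rx":0,"ry":0,"rz":0},{"x":0,"y":0,"z":0,"rx":0,"ry":0,"rz":0}]'
python3 -m crank '[{"x":0,"y":0,"z":0,"rx":0,"ry":0,"rz":0},{"x":0,"y":0,"z":0,"rx":0,"ry":0,"rz":0},{"x":0,"y":0,"z":0,"rx":0,"ry":0,"rz":0},{"x":0,"y":0,"z":0,"rx":0,"ry":0,"rz":0},{"x":0,"y":0,"z":0,"rx":0,"ry":0,"rz":0}]' 0
python3 -m crank '[{"x":0,"y":0,"z":0,"rx":0,"ry":0,"rz":0},{"x":0,"y":0,"z":0,"rx":0,"ry":0,"rz":0}]'
```

```text
t: 29.25
eef_pos: [672.9, 57.9, 68.7]
tcp_rot: [-0.16, 3.137, -0.0]
ft_force: [-0.2, 0.4, -0.2]
finger_gap: 55.8
grasp_force: 0.0
t: 29.75
eef_pos: [673.9, 57.8, 70.0]
tcp_rot: [-0.161, 3.135, -0.001]
ft_force: [-1.0, 0.3, 6.0]
finger_gap: 24.7
grasp_force: 61.2
t: 29.95
eef_pos: [673.9, 57.8, 70.0]
tcp_rot: [-0.161, 3.135, -0.001]
ft_force: [-1.5, -0.3, 6.3]
finger_gap: 25.1
grasp_force: 61.2
```

```bash
python3 -m crank '[{"x":0.01,"y":0,"z":0,"rx":0,"ry":0,"rz":0},{"x":0.02,"y":0,"z":0,"rx":0,"ry":0,"rz":0},{"x":0.02,"y":0,"z":0,"rx":0,"ry":0,"rz":0},{"x":0.02,"y":0,"z":0,"rx":0,"ry":0,"rz":0},{"x":0.02,"y":0,"z":0,"rx":0,"ry":0,"rz":0}]'
python3 -m crank '[{"x":0.02,"y":0,"z":0,"rx":0,"ry":0,"rz":0},{"x":0.02,"y":0,"z":0,"rx":0,"ry":0,"rz":0},{"x":0.02,"y":0,"z":0,"rx":0,"ry":0,"rz":0},{"x":0.02,"y":0,"z":0,"rx":0,"ry":0,"rz":0},{"x":0.02,"y":0,"z":0,"rx":0,"ry":0,"rz":0}]'
python3 -m crank '[{"x":0.02,"y":0,"z":0,"rx":0,"ry":0,"rz":0},{"x":0.01,"y":0,"z":0,"rx":0,"ry":0,"rz":0},{"x":0.005,"y":0,"z":0,"rx":0,"ry":0,"rz":0},{"x":0,"y":0,"z":0,"rx":0,"ry":0,"rz":0},{"x":0,"y":0,"z":0,"rx":0,"ry":0,"rz":0}]'
```

```text
t: 30.45
eef_pos: [584.9, 48.5, 69.9]
tcp_rot: [-0.16, 3.131, -0.001]
ft_force: [2.5, 1.2, 5.6]
finger_gap: 24.9
grasp_force: 61.4
t: 30.95
eef_pos: [485.7, 38.2, 69.9]
tcp_rot: [-0.16, 3.13, -0.002]
ft_force: [2.8, 0.2, 9.4]
finger_gap: 24.8
grasp_force: 61.8
t: 31.45
eef_pos: [449.4, 34.4, 69.9]
tcp_rot: [-0.161, 3.135, -0.002]
ft_force: [-1.0, -1.9, 16.1]
finger_gap: 24.5
grasp_force: 62.7
```

```bash
python3 -m crank '[{"x":0.004,"y":0,"z":-0.0003,"rx":0,"ry":0,"rz":0},{"x":0.004,"y":0,"z":-0.0003,"rx":0,"ry":0,"rz":0},{"x":0.001,"y":0,"z":0,"rx":0,"ry":0,"rz":0},{"x":0,"y":0,"z":0,"rx":0,"ry":0,"rz":0}]'
python3 -m crank '[{"x":0.001,"y":0,"z":0,"rx":0,"ry":0,"rz":0},{"x":0.001,"y":0,"z":0,"rx":0,"ry":0,"rz":0},{"x":0,"y":0,"z":0,"rx":0,"ry":0,"rz":0}]'
```

```text
t: 31.85
eef_pos: [441.1, 33.6, 69.9]
tcp_rot: [-0.161, 3.134, -0.002]
ft_force: [-0.0, -0.2, 9.3]
finger_gap: 25.0
grasp_force: 61.8
t: 32.15
eef_pos: [440.2, 33.4, 69.9]
tcp_rot: [-0.16, 3.132, -0.002]
ft_force: [2.7, 0.3, 8.0]
finger_gap: 24.6
grasp_force: 61.6
```

```bash
python3 -m crank '[{"x":0.001,"y":0,"z":0,"rx":0,"ry":0,"rz":0},{"x":0.001,"y":0,"z":0,"rx":0,"ry":0,"rz":0},{"x":0,"y":0,"z":0,"rx":0,"ry":0,"rz":0}]'
python3 -m crank '[{"x":0.001,"y":0,"z":0,"rx":0,"ry":0,"rz":0},{"x":0,"y":0,"z":0,"rx":0,"ry":0,"rz":0}]'
```

```text
t: 32.45
eef_pos: [440.3, 33.4, 69.9]
tcp_rot: [-0.159, 3.128, -0.002]
ft_force: [6.0, 4.1, 5.5]
finger_gap: 25.0
grasp_force: 61.2
t: 32.65
eef_pos: [440.2, 33.4, 69.9]
tcp_rot: [-0.158, 3.126, -0.002]
ft_force: [8.1, 5.1, 3.6]
finger_gap: 25.0
grasp_force: 61.0
```

End stop reached: position stalled at 440.2 and force rising. Now I slide it back.

```bash
python3 -m crank '[{"x":-0.012,"y":0,"z":0,"rx":0,"ry":0,"rz":0},{"x":-0.02,"y":0,"z":0,"rx":0,"ry":0,"rz":0},{"x":-0.02,"y":0,"z":0,"rx":0,"ry":0,"rz":0},{"x":-0.02,"y":0,"z":0,"rx":0,"ry":0,"rz":0},{"x":-0.02,"y":0,"z":0,"rx":0,"ry":0,"rz":0}]'
python3 -m crank '[{"x":-0.02,"y":0,"z":0,"rx":0,"ry":0,"rz":0},{"x":-0.02,"y":0,"z":0,"rx":0,"ry":0,"rz":0},{"x":-0.02,"y":0,"z":0,"rx":0,"ry":0,"rz":0},{"x":-0.02,"y":0,"z":0,"rx":0,"ry":0,"rz":0},{"x":-0.02,"y":0,"z":0,"rx":0,"ry":0,"rz":0}]'
python3 -m crank '[{"x":-0.02,"y":0,"z":0,"rx":0,"ry":0,"rz":0},{"x":-0.015,"y":0,"z":0,"rx":0,"ry":0,"rz":0},{"x":-0.007,"y":0,"z":0,"rx":0,"ry":0,"rz":0},{"x":0,"y":0,"z":0,"rx":0,"ry":0,"rz":0},{"x":0,"y":0,"z":0,"rx":0,"ry":0,"rz":0}]'
```

```text
t: 33.15
eef_pos: [526.5, 42.5, 69.9]
tcp_rot: [0.161, -3.137, 0.001]
ft_force: [-2.0, -3.1, 7.7]
finger_gap: 24.7
grasp_force: 61.8
t: 33.65
eef_pos: [626.0, 52.8, 69.9]
tcp_rot: [0.161, -3.137, 0.001]
ft_force: [-2.1, -1.2, 7.4]
finger_gap: 25.0
grasp_force: 61.6
t: 34.15
eef_pos: [669.2, 57.3, 70.0]
tcp_rot: [-0.16, 3.134, -0.001]
ft_force: [1.4, 0.7, 4.8]
finger_gap: 25.0
grasp_force: 61.2
```

```bash
python3 -m crank '[{"x":-0.004,"y":0,"z":0,"rx":0,"ry":0,"rz":0},{"x":-0.001,"y":0,"z":0,"rx":0,"ry":0,"rz":0},{"x":0,"y":0,"z":0,"rx":0,"ry":0,"rz":0}]'
python3 -m crank '[{"x":-0.001,"y":0,"z":0,"rx":0,"ry":0,"rz":0},{"x":-0.001,"y":0,"z":0,"rx":0,"ry":0,"rz":0},{"x":0,"y":0,"z":0,"rx":0,"ry":0,"rz":0}]'
```

```text
t: 34.45
eef_pos: [673.0, 57.8, 70.0]
tcp_rot: [-0.161, 3.136, -0.001]
ft_force: [-0.4, -0.1, 6.3]
finger_gap: 24.7
grasp_force: 61.4
t: 34.75
eef_pos: [673.9, 57.8, 70.0]
tcp_rot: [0.161, -3.136, 0.001]
ft_force: [-2.5, -0.5, 7.7]
finger_gap: 24.6
grasp_force: 61.7
```

```bash
python3 -m crank '[{"x":-0.001,"y":0,"z":0,"rx":0,"ry":0,"rz":0},{"x":0,"y":0,"z":0,"rx":0,"ry":0,"rz":0}]'
python3 -m crank '[{"x":0,"y":0,"z":0,"rx":0,"ry":0,"rz":0},{"x":0,"y":0,"z":0,"rx":0,"ry":0,"rz":0},{"x":0,"y":0,"z":0,"rx":0,"ry":0,"rz":0},{"x":0,"y":0,"z":0,"rx":0,"ry":0,"rz":0}]' 0.65
python3 -m crank '[{"x":0,"y":0,"z":-0.015,"rx":0,"ry":0,"rz":0},{"x":0,"y":0,"z":-0.03,"rx":0,"ry":0,"rz":0},{"x":0,"y":0,"z":-0.04,"rx":0,"ry":0,"rz":0},{"x":0,"y":0,"z":0,"rx":0,"ry":0,"rz":0},{"x":0,"y":0,"z":0,"rx":0,"ry":0,"rz":0}]'
python3 - <<'E'
from h import *
c=viewer.camera_params("wrist"); p,d=viewer.grab_frame("wrist")
ys,xs=np.nonzero(d>0); P=bydepth(c,np.c_[xs,ys],d); k=(P[:,2]>90)&(P[:,2]<104)&(p[ys,xs].max(1)<90)&(abs(P[:,0]-670)<30)&(abs(P[:,1]-58)<25); print('handle',k.sum(),np.round(P[k].mean(0),1))
for n in("top","scene"):
    c=viewer.camera_params(n); p,d=viewer.grab_frame(n); ys,xs=np.nonzero(d>0); P=bydepth(c,np.c_[xs,ys],d)
    k=(p[ys,xs].max(1)<60)&(P[:,2]>74)&(P[:,2]<90)&(P[:,0]>440)&(P[:,0]<540)&(P[:,1]>180)&(P[:,1]<290); print('knob',k.sum(),np.round(P[k].mean(0),1),P[k].min(0),P[k].max(0))
go(486.5,248.5,140,95.9)
E
```

```text
t: 34.95
eef_pos: [673.9, 57.8, 70.0]
tcp_rot: [0.161, -3.134, 0.001]
ft_force: [-4.8, -0.5, 9.5]
finger_gap: 24.9
grasp_force: 61.9
t: 35.35
eef_pos: [675.6, 58.2, 68.2]
tcp_rot: [0.16, -3.137, -0.0]
ft_force: [0.3, -0.2, 0.5]
finger_gap: 55.5
grasp_force: 0.0
t: 35.85
eef_pos: [677.0, 58.2, 156.2]
tcp_rot: [-0.161, 3.133, -0.001]
ft_force: [-0.7, 0.1, 0.0]
finger_gap: 55.5
grasp_force: 0.0
handle 1278 [672.   57.6  95.5]<stdin>:6: RuntimeWarning: Mean of empty slice.
  ret = um.true_divide(
Traceback (most recent call last):
ValueError: zero-size array to reduction operation minimum which has no identity
```

```bash
python3 -m crank '[{"x":0.02,"y":0.02,"z":0,"rx":0,"ry":0,"rz":8},{"x":0,"y":0,"z":0,"rx":0,"ry":0,"rz":8},{"x":0,"y":0,"z":0,"rx":0,"ry":0,"rz":8},{"x":0,"y":0,"z":0,"rx":0,"ry":0,"rz":8},{"x":0,"y":0,"z":0,"rx":0,"ry":0,"rz":8}]' >/dev/null
python3 -m crank '[{"x":0,"y":0,"z":0,"rx":0,"ry":0,"rz":8},{"x":0,"y":0,"z":0,"rx":0,"ry":0,"rz":8},{"x":0,"y":0,"z":0,"rx":0,"ry":0,"rz":8},{"x":0,"y":0,"z":0,"rx":0,"ry":0,"rz":7.5},{"x":0,"y":0,"z":0,"rx":0,"ry":0,"rz":0}]'
python3 - <<'E'
from h import *
go(486.5,248.5,150,24.4)
E
```

```text
t: 36.95
eef_pos: [652.8, 76.1, 152.0]
tcp_rot: [-1.701, -2.638, 0.003]
ft_force: [0.2, -0.5, -0.6]
finger_gap: 55.5
grasp_force: 0.0
pos [652.8  76.1 152. ] ydir 24.4 tilt [-0.003  0.    -1.   ] q6 -0.48 -> rz -0.0 shift [ 0.2257 -0.0802  0.0026]
```

```bash
python3 -m crank '[{"x":0.0376,"y":-0.0133,"z":0,"rx":0,"ry":0,"rz":0},{"x":0.0376,"y":-0.0133,"z":0,"rx":0,"ry":0,"rz":0},{"x":0.0376,"y":-0.0133,"z":0,"rx":0,"ry":0,"rz":0},{"x":0.0376,"y":-0.0133,"z":0,"rx":0,"ry":0,"rz":0},{"x":0.0376,"y":-0.0133,"z":0,"rx":0,"ry":0,"rz":0}]' >/dev/null
python3 -m crank '[{"x":0.0376,"y":-0.0133,"z":0,"rx":0,"ry":0,"rz":0},{"x":0,"y":0,"z":0,"rx":0,"ry":0,"rz":0},{"x":0,"y":0,"z":0,"rx":0,"ry":0,"rz":0},{"x":0,"y":0,"z":0,"rx":0,"ry":0,"rz":0}]'
python3 - <<'E'
from h import *
c=viewer.camera_params("wrist"); p,d=viewer.grab_frame("wrist"); cv2.imwrite("pics/w10.png",p[:,:,::-1])
ys,xs=np.nonzero(d>0); P=bydepth(c,np.c_[xs,ys],d); k=(P[:,2]>76)&(P[:,2]<90)&(p[ys,xs].max(1)<90)&(abs(P[:,0]-486)<30)&(abs(P[:,1]-248)<30)
print('knob',k.sum(),np.round(P[k].mean(0),1),np.round(P[k].min(0)),np.round(P[k].max(0)))
go(486.5,248.5,55,24.4)
E
```

```text
t: 37.85
eef_pos: [489.0, 248.2, 153.5]
tcp_rot: [1.701, 2.64, 0.0]
ft_force: [0.1, -0.3, -0.2]
finger_gap: 55.3
grasp_force: 0.0
knob 961 [485.5 252.1  83.4] [475. 241.  76.] [497. 261.  86.]
pos [489.3 248.  153.5] ydir 24.4 tilt [ 0.001 -0.    -1.   ] q6 -0.16 -> rz -0.0 shift [ 0.0017 -0.0024  0.0985]
```

View pics/w10.png

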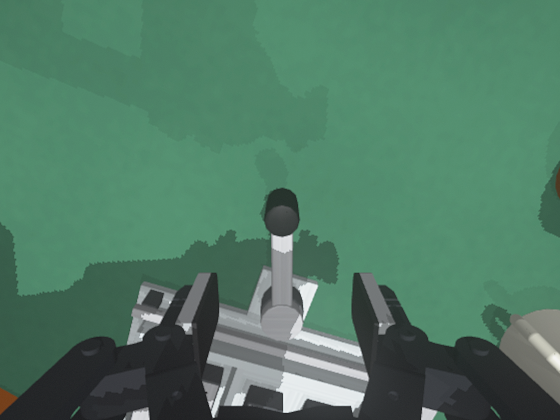

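The knob at (282,212) is centred between the fingers and the lever lies along the tool's x. I descend and grip.

```bash
python3 -m crank '[{"x":0.0035,"y":-0.002,"z":0.025,"rx":0,"ry":0,"rz":0},{"x":0,"y":0,"z":0.025,"rx":0,"ry":0,"rz":0},{"x":0,"y":0,"z":0.025,"rx":0,"ry":0,"rz":0},{"x":0,"y":0,"z":0.02,"rx":0,"ry":0,"rz":0},{"x":0,"y":0,"z":0,"rx":0,"ry":0,"rz":0}]'
python3 -m crank '[{"x":0,"y":0,"z":0,"rx":0,"ry":0,"rz":0},{"x":0,"y":0,"z":0,"rx":0,"ry":0,"rz":0},{"x":0,"y":0,"z":0,"rx":0,"ry":0,"rz":0},{"x":0,"y":0,"z":0,"rx":0,"ry":0,"rz":0},{"x":0,"y":0,"z":0,"rx":0,"ry":0,"rz":0}]' 0
python3 -m crank '[{"x":0,"y":0,"z":0,"rx":0,"ry":0,"rz":0},{"x":0,"y":0,"z":0,"rx":0,"ry":0,"rz":0}]'
```

```text
t: 38.4
eef_pos: [484.1, 249.4, 56.1]
tcp_rot: [-1.703, -2.636, 0.007]
ft_force: [-0.5, 0.6, -0.2]
finger_gap: 55.5
grasp_force: 0.0
t: 38.9
eef_pos: [486.1, 251.0, 59.9]
tcp_rot: [1.701, 2.638, 0.003]
ft_force: [0.5, -2.2, 5.8]
finger_gap: 20.4
grasp_force: 58.9
t: 39.1
eef_pos: [486.1, 251.0, 60.0]
tcp_rot: [1.701, 2.638, 0.003]
ft_force: [0.3, -2.5, 5.5]
finger_gap: 20.0
grasp_force: 58.9
```

```bash
python3 -m crank '[{"x":-0.001,"y":-0.0139,"z":0,"rx":0,"ry":0,"rz":-8},{"x":-0.001,"y":-0.0139,"z":0,"rx":0,"ry":0,"rz":-8},{"x":-0.001,"y":-0.0139,"z":0,"rx":0,"ry":0,"rz":-8},{"x":0,"y":0,"z":0,"rx":0,"ry":0,"rz":0},{"x":0,"y":0,"z":0,"rx":0,"ry":0,"rz":0}]'
python3 - <<'E'
from h import *
s=readout.get_state(); v=s['eef_pos'][:2]-[526.6,158.9]; print(np.hypot(*v),np.degrees(np.arctan2(v[1],v[0]))-95.9); go(486.5,248.5,55,24.4)
E
```

```text
t: 39.6
eef_pos: [452.1, 226.3, 59.9]
tcp_rot: [1.116, 2.935, 0.002]
ft_force: [-0.7, -1.1, 7.6]
finger_gap: 20.0
grasp_force: 59.6
100.50138406025054 41.96265200749838
pos [452.1 226.3  59.9] ydir 48.4 tilt [ 0.002  0.    -1.   ] q6 -0.6 -> rz 24.0 shift [0.006  0.0405 0.005 ]
```

```bash
python3 -m crank '[{"x":-0.001,"y":-0.0139,"z":0,"rx":0,"ry":0,"rz":-8},{"x":-0.001,"y":-0.0139,"z":0,"rx":0,"ry":0,"rz":-8},{"x":-0.001,"y":-0.0139,"z":0,"rx":0,"ry":0,"rz":-8},{"x":0,"y":0,"z":0,"rx":0,"ry":0,"rz":0},{"x":0,"y":0,"z":0,"rx":0,"ry":0,"rz":0}]'
python3 -m crank '[{"x":-0.001,"y":-0.0139,"z":0,"rx":0,"ry":0,"rz":-8},{"x":-0.001,"y":-0.0139,"z":0,"rx":0,"ry":0,"rz":-8},{"x":-0.0005,"y":-0.007,"z":0,"rx":0,"ry":0,"rz":-4},{"x":0,"y":0,"z":0,"rx":0,"ry":0,"rz":0},{"x":0,"y":0,"z":0,"rx":0,"ry":0,"rz":0}]'
python3 - <<'E'
from h import *
s=readout.get_state(); v=s['eef_pos'][:2]-[526.6,158.9]; print(np.hypot(*v),np.degrees(np.arctan2(v[1],v[0]))%360-95.9); go(427,149,55,95.9)
E
```

```text
t: 40.1
eef_pos: [431.2, 190.1, 59.9]
tcp_rot: [0.482, 3.103, 0.001]
ft_force: [-1.3, -0.7, 8.3]
finger_gap: 20.0
grasp_force: 59.8
t: 40.6
eef_pos: [426.3, 155.7, 59.9]
tcp_rot: [-0.065, 3.141, 0.0]
ft_force: [-1.6, -1.1, 10.6]
finger_gap: 20.2
grasp_force: 60.0
100.3481968709029 85.94851515907783
pos [426.3 155.7  59.9] ydir 92.4 tilt [ 0.  0. -1.] q6 -1.51 -> rz -3.5 shift [-0.     -0.0067  0.0049]
```

```bash
python3 -m crank '[{"x":-0.0003,"y":-0.0045,"z":0,"rx":0,"ry":0,"rz":-2.5},{"x":0,"y":-0.002,"z":0,"rx":0,"ry":0,"rz":-1},{"x":0,"y":0,"z":0,"rx":0,"ry":0,"rz":0}]'
python3 -m crank '[{"x":0,"y":-0.0015,"z":0,"rx":0,"ry":0,"rz":0},{"x":0,"y":-0.001,"z":0,"rx":0,"ry":0,"rz":0},{"x":0,"y":0,"z":0,"rx":0,"ry":0,"rz":0}]'
python3 -m crank '[{"x":0,"y":-0.001,"z":0,"rx":0,"ry":0,"rz":0},{"x":0,"y":-0.001,"z":0,"rx":0,"ry":0,"rz":0},{"x":0,"y":0,"z":0,"rx":0,"ry":0,"rz":0}]'
```

```text
t: 40.9
eef_pos: [426.7, 149.4, 59.9]
tcp_rot: [0.162, -3.137, -0.0]
ft_force: [-2.4, -0.7, 12.4]
finger_gap: 19.7
grasp_force: 60.0
t: 41.2
eef_pos: [426.8, 148.5, 59.9]
tcp_rot: [-0.16, 3.137, 0.004]
ft_force: [-2.7, 8.7, 11.6]
finger_gap: 19.6
grasp_force: 60.1
t: 41.5
eef_pos: [426.8, 148.3, 59.9]
tcp_rot: [-0.157, 3.137, 0.007]
ft_force: [-3.7, 19.9, 10.2]
finger_gap: 19.9
grasp_force: 60.2
```

```bash
python3 -m crank '[{"x":0,"y":0.0025,"z":0,"rx":0,"ry":0,"rz":0},{"x":0,"y":0,"z":0,"rx":0,"ry":0,"rz":0}]'
python3 -m crank '[{"x":0,"y":0,"z":0,"rx":0,"ry":0,"rz":0},{"x":0,"y":0,"z":0,"rx":0,"ry":0,"rz":0},{"x":0,"y":0,"z":0,"rx":0,"ry":0,"rz":0},{"x":0,"y":0,"z":0,"rx":0,"ry":0,"rz":0}]' 0.65
python3 -m crank '[{"x":0,"y":0,"z":-0.02,"rx":0,"ry":0,"rz":0},{"x":0,"y":0,"z":-0.04,"rx":0,"ry":0,"rz":0},{"x":0,"y":0,"z":-0.045,"rx":0,"ry":0,"rz":0},{"x":0,"y":0,"z":-0.045,"rx":0,"ry":0,"rz":0},{"x":0,"y":0.045,"z":-0.02,"rx":0,"ry":0,"rz":0}]'
python3 -m crank '[{"x":0,"y":0.05,"z":0,"rx":0,"ry":0,"rz":0},{"x":0,"y":0.05,"z":0,"rx":0,"ry":0,"rz":0},{"x":0,"y":0.05,"z":0,"rx":0,"ry":0,"rz":0},{"x":0,"y":0,"z":0,"rx":0,"ry":0,"rz":0},{"x":0,"y":0,"z":0,"rx":0,"ry":0,"rz":0}]'
python3 - <<'E'
from h import *
P2=[]
for n,b in(("top",(140,270,185,320)),("scene",(150,300,240,420))):
    c=viewer.camera_params(n); p,d=viewer.grab_frame(n)
    P2.append(cv2.resize(p[130:280,90:290] if n=="top" else p[150:300,200:400],None,fx=3.9,fy=1.95*1.0*2,interpolation=2)[:290*2])
    ys,xs=np.nonzero(d>0); P=bydepth(c,np.c_[xs,ys],d); dk=p[ys,xs].max(1)<60
    for nm,q,r in(("knob",(427,149,78),25),("handle",(672,57,90),30)):
        k=dk&(abs(P[:,2]-q[2])<9)&(np.hypot(P[:,0]-q[0],P[:,1]-q[1])<r); print(n,nm,k.sum(),np.round(P[k].mean(0),1) if k.any() else '')
cv2.imwrite("pics/end.png",P2[1][:,:,::-1]); cv2.imwrite("pics/endtop.png",P2[0][:,:,::-1])
E
```

```text
t: 41.7
eef_pos: [426.8, 148.6, 59.9]
tcp_rot: [-0.163, 3.137, 0.001]
ft_force: [-2.8, 5.5, 12.7]
finger_gap: 19.9
grasp_force: 60.3
t: 42.1
eef_pos: [427.7, 147.2, 58.5]
tcp_rot: [0.16, -3.137, -0.0]
ft_force: [0.3, 0.5, -0.5]
finger_gap: 55.3
grasp_force: 0.0
t: 42.6
eef_pos: [426.2, 189.5, 232.4]
tcp_rot: [-0.149, 3.131, -0.001]
ft_force: [1.6, -0.4, -0.6]
finger_gap: 55.5
grasp_force: 0.0
t: 43.1
eef_pos: [406.9, 341.8, 228.1]
tcp_rot: [0.165, -3.136, 0.002]
ft_force: [-0.6, -0.5, -1.5]
finger_gap: 56.0
grasp_force: 0.0
top knob 68 [425.7 147.5  81.9]
top handle 77 [669.5  56.3  92.6]
scene knob 51 [431.7 147.1  78. ]
scene handle 48 [680.4  56.4  89. ]
```

View pics/end.png

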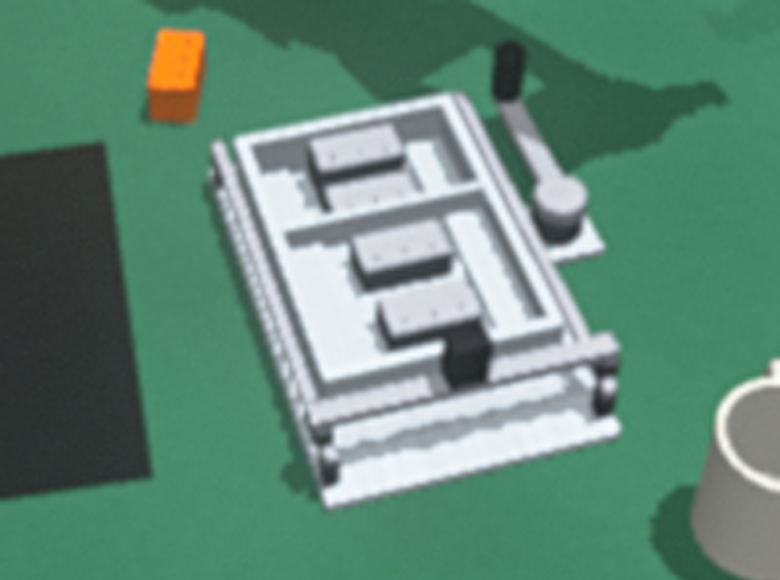

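View pics/endtop.png

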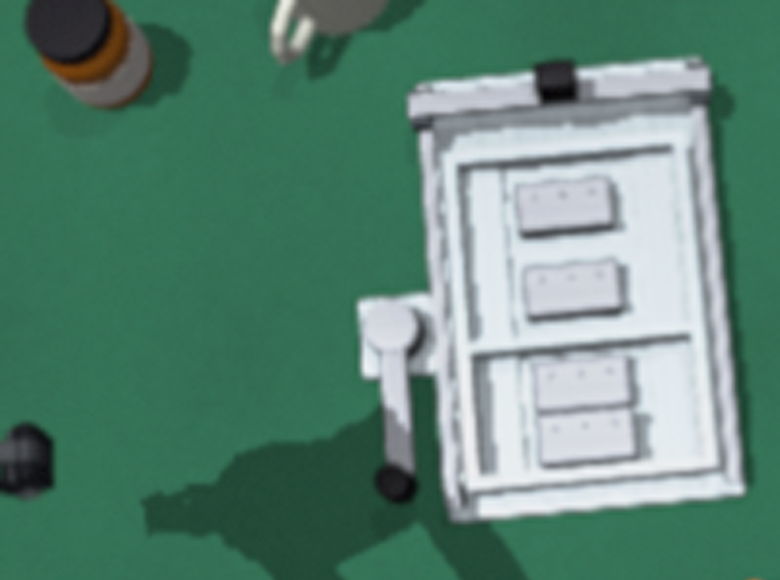

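All four blocks lie flat in the tray, the gauge is parked (handle at (556,80) in the top crop), the cam lever points along the tray's -x (knob at (396,483)), and the mug and jar are untouched. I'm handing in.

```bash
python3 -c "
from station import arm; print(arm.finish_job())"
```

```text
the job is handed in; nothing more can be done
None
```

I handed the job in at about 43 s: all four blocks (one tall, three low) lie flat and face up in the tray, the gauge was drawn to its end stop and parked again, the cam lever is at its locked stop, and the arm never went near the jar, mug or caliper case.

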